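Move the brayer to the spare folding hook

TASK

The ink roller hangs on one of two folding hooks. Swing the other, folded hook out and press it firmly home against its stop without straining it, then move the roller over onto it and let it hang there freely; last, fold the emptied hook back flat and press it firmly, not hard, against its board. Leave the other things on the table where they are.

Things in the scene. Friction and masses are not known exactly. Their poses are not given: they have to be found in the camera images.
- spare_stand: fixed wooden stand of the folded, empty hook. Origin at table height under the board's front face, mid-width; z up, x out of the board's front (away from the robot at zero yaw), y along the board. Foot x -60..90, y -95..95, 18 mm high. Board 22 mm thick (x -22..0), y -82..82, 227 mm high, with a notch for a finger cut through its top at y -24..44, down to z 170, behind the folded arm
- full_stand: the same stand for the hook that the roller hangs on at the start; same frame and sizes as spare_stand (the two stands can stand either way round)
- spare_hook (a joint): upright hinge of the spare hook: 0 = folded along the board (pointing to the stand's +y), 1.571 = straight out along the stand's +x. Starts at 0 to 0.2. Its stop is a hand-set screw: the arm comes home anywhere from 1.47 to 1.67, found only by feel. Friction 0.25 N m (2.5 N at 100 mm), stays where left. 8 to 12 N at 100 mm, kept half a second, seats it firmly; over 18 N strains it
- full_hook (a joint): the same hinge of the hook that carries the roller at the start; starts at 1.571 (out). Its flat stop is a hand-set screw too: the folded arm comes home anywhere from 0 to 0.05, found only by feel. 10 to 15 N at 100 mm from the hinge, kept half a second, seats it firmly; over about 24 N strains it
- spare_hinge (a point): hinge axis of the spare hook at the bar's mid-height, 200 mm above the table; at (14, -50, 200) mm in its stand's frame, and the axes are those of the stand
- full_hinge (a point): the same point of the other hook
- spare_arm: swinging steel arm of the spare hook: a bar 8 mm wide, 10 mm high, 120 mm long. Origin on the hinge at the bar's mid-height; its y axis runs along the bar to the tip, z up, x is the bar's side that faces away from the board when folded. The last 8 mm turn up to 10 mm above the bar's top.
- full_arm: the same arm of the other hook
- spare_stop_out: holder of the screw with the rubber stop that the unfolded spare arm bears on, 44 mm from the hinge, on a steel lug that stands out of the board to x 63 at y -69..-62, z 192..208 mm in the stand's frame (this body's origin is the stand's; it does not show how far the screw is in)
- full_stop_out: the same stop of the other hook
- spare_stop_flat: holder of the screw with the rubber stop on the board's front that the folded spare arm bears on, 107 mm from the hinge; the folded bar's back is 10 mm off the board (the origin is the stand's)
- full_stop_flat: the same stop of the other hook
- brayer: ink roller, 0.2 to 0.4 kg, hanging by the hole in its flat wooden handle, 80 mm from the hinge. Origin: centre of the hole; z up, x through the hole, y along the roller. Hole 24 mm wide (y), 28 high (z -14..14). Handle end: 14 thick (x), 40 wide (y, flat sides to grip), z -30..22; then a neck 26 wide to z -72, a wire yoke 90 wide, a roller 34 in diameter, 74 long at z -112
- tub: white plastic tub, 90 mm wide, 75 mm high, bystander; origin at its foot
- tape: roll of tape lying flat, 90 mm wide, 24 mm high, bystander; origin at its foot
- ink_tin: closed ink tin, 64 mm wide, 50 mm high, bystander; origin at its foot
Things that resemble listed ones, but are neither listed nor needed, are in the scene too. What is shaped like the brayer but purple is not meant.

How it is judged (in metres and radians):
On the way, in this order (a step that is already met when the one before it is completed fails the run):
1. the spare hook is swung fully out and pressed firmly against its stop (value of joint spare_hook above 1.42 rad and contact force between spare_stop_out and spare_arm above 7 N), for 0.15 s.
2. the roller hangs by its hole on the spare hook, let go (contact force between brayer and spare_arm above 1 N and contact force between brayer and the fingers below 0.1 N and y of brayer in the frame of spare_arm between 0.04 and 0.113 m), for 0.3 s.
3. the emptied hook is folded flat and pressed firmly against its board (value of joint full_hook below 0.09 rad and contact force between full_stop_flat and full_arm above 4 N), for 0.15 s.
At the end, for the whole second after the job is handed in: The spare hook is out on its stop (over 1.42 rad), the roller hangs at rest and upright (within 0.2 rad) by its hole on that hook, 40 to 113 mm from the hinge, and the other hook is folded flat on its stop (under 0.09 rad) (value of joint spare_hook above 1.42 rad and value of joint full_hook below 0.09 rad and contact force between brayer and spare_arm above 1 N and y of brayer in the frame of spare_arm between 0.04 and 0.113 m and x of brayer in the frame of spare_arm between -0.015 and 0.015 m and angle between brayer's own z axis and vertical below 0.2 rad and linear speed of brayer below 0.05 m/s); the robot touches nothing.
It fails at once if a hook is forced against its outer stop (over 36 N at the stop) (contact force between spare_stop_out and spare_arm above 36 N or contact force between full_stop_out and full_arm above 36 N).
It fails at once if a hook is forced against its flat stop (over 22 N at the stop) (contact force between spare_stop_flat and spare_arm above 22 N or contact force between full_stop_flat and full_arm above 22 N).
It fails at once if a bystander is moved by more than 25 mm (distance of any of tub, tape, ink_tin from where it was at the start of the episode above 0.025 m).
It also fails if it takes over 72 s, if anything falls off the work surface, if the arm or the gripper's body presses on something with over 40 N, if the wrist force passes 120 N, or if a joint passes its speed limit or range.

ROBOT

A 6-joint arm with a two-finger parallel gripper is mounted at the origin on the work surface. World frame = base frame: x ahead of the robot, y to its left, z up, the work surface at z = 0. Lengths are in mm, angles in rad, forces in N, time in s.
With the tool pointing down it reaches from about 375 to 975 mm from the base axis. Payload 3.8 kg.
Tool frame: the origin (TCP) lies on the centre line of the jaws, within the pads' length; the fingertips stand arm.tips_ahead ahead of it and the grasp point (between the pads) lies 5 mm behind it (arm.tips_ahead is the distance from the TCP to the fingertips, in mm); z points along the fingers, y is the line along which they close (so a half turn about z gives the same grasp; the last joint's range is limited). The gripper opens to 85 mm and grips with 20 to 120 N. Pads are 22 mm wide; open, the fingers measure 114 mm over their backs; the gripper's body (76 mm by 85 mm) begins 54 mm behind the grasp point. The pads swing forward as they close: fully open they stand 13 mm farther back than shut.
Start: joints at [1.098, 0.264, 1.604, -0, 1.274, -0.037], TCP at [284.939, 611.905, 245.28] pointing down, gripper open.
Joint ranges: [-2.63, 2.63], [-0.94, 2.18], [0.31, 2.57], [-1.31, 4.45], [0, 2.66], [-2.55, 2.55]. Speed limits (rad/s): [2.57, 2.57, 3.14, 3.14, 3.14, 3.14].

INTERFACE

Orientations are given as a unit quaternion [x, y, z, w].
In Python, from station import arm gives the robot as it stands.
- The arm moves only by the tool move_arm, never from a script. Its argument "rows" is a list of rows, each an object of numbers: "tx", "ty", "tz": the shift along the tool's x, y, z in cm; "wx", "wy", "wz": the turn, a rotation vector about the tool's x, y, z in rad; "claw": the opening in per cent of the stroke, from 0 (shut) to 100 (fully open). A call has 1 to 12 rows; each row is the pose to reach, as a shift and turn from the pose commanded when the call began, along the tool's axes at that moment; what a row does not reach only later rows make up. A row lasts 1/12 s, in which the tool goes at most 41.7 mm and 7.16 degrees, less where a joint would pass 70% of its speed; a pose out of reach is approached as far as the arm can. A call with a gripper value outside its range is refused whole. The fingers move at their own pace and stop on an object; "force" is the grip in N (left out, the last holds). Time passes only in rows, so rows that repeat a pose let the fingers close. It gives the time, the measured TCP pose, the force, the opening and the grip force at its end, in the units of the state.
- arm.read_state(): the state, without advancing time (a new reading comes with each control period).
- arm.read_camera(name): name is "side" or "top" or "wrist"; returns the picture (384x512x3 uint8, red, green, blue); there is no depth.
- arm.get_calibration(name): a dict with "fov_y" (degrees; the focal length in pixels is half the picture's height over the tangent of half this angle, whatever the lens; pixels are square), "cx", "cy" (the principal point, pixels), "R" (3x3) and "t" (3): a world point X has camera coordinates R X + t; the wrist camera has in their place "hand_eye" (4x4, takes a point from camera to tool coordinates, whose origin is the TCP and whose axes are the flange's). Camera axes: x right, y down, z forward; pixel columns grow to the right and rows downward; lengths in mm; the calibration is good to about 2 mm. A picture is of the moment at which its call begins: read the wrist's pose just before it. get_calibration takes no time and is no camera call.
- arm.job_done(): hands the job in; it is judged then, once.
Trained networks look in the newest picture that a camera, given by its name, has taken for a name from the list of things; names that differ only in an ending like _2 or _b are one class to them, and where a whole thing is asked for, a point or a joint stands for the part that bears it (a point fixed in the world has none). Each returns a list of dicts, best first, with "p" (0 to 1); they miss things now and then, are a little off and sometimes report something else, mostly with a low value. They report only what shows in the picture. A call takes as long as a camera call. They do not tell look-alikes from the thing itself.
- arm.search_frame(camera, label): "box" ([centre column, centre row, width, height] in pixels, round what is visible of it).
- arm.trace(camera, label): "region" (384x512 bool, what is visible of it) and "box" ([centre column, centre row, width, height] in pixels, round what is visible of it).
- arm.landmark_of(camera, label): "point" ([column, row] in pixels: a listed point, or the origin of a listed thing).
The state is a dict: "time": time; "joint_positions": joint angles; "qd": joint speeds; "joint_torque": joint torques, N m; "position": TCP position; "tcp_rot": TCP orientation; "wrist_force": force on the tool from outside, world axes, zero at the start; "moment": the same for the moment, N m; "opening": finger opening in mm; "grip_force": force on a finger pad.
Only numpy, scipy, OpenCV 4.12 (cv2) and the standard library are available. Lean on these libraries where they do the work, as an engineer would, in place of code of your own. Each camera call takes 0.05 s, during which the arm holds its last target. There are 200 camera calls.

## Working session

There is one attempt and no reset: what is moved stays moved. The work goes in short steps, Python scripts to look and compute and a tool call to move; the robot and the scene stay as the last step left them, time stands still between calls to the robot, and variables do not carry over. Pictures are saved under pics/ and viewed, at most 10 in all, crops included, and the job is handed in when it is done.

Besides the shell and the picture viewer there is one more tool, called after "Request:" by a JSON object that holds its "op" and its "data". move_arm: Moves the arm, as the interface text tells. Its arguments: {"type":"object","properties":{"rows":{"type":"array","items":{"type":"object","properties":{"tx":{"type":"number"},"ty":{"type":"number"},"tz":{"type":"number"},"wx":{"type":"number"},"wy":{"type":"number"},"wz":{"type":"number"},"claw":{"type":"number"}}}},"force":{"type":"number"}},"required":["rows"]}

```bash
ls; mkdir -p pics
cat > h.py <<'E'
import numpy as np, cv2
from station import arm
from scipy.spatial.transform import Rotation as Rn
def shot(n):
    s=arm.read_state(); im=arm.read_camera(n); return s,im
def cal(n,s=None):
    c=arm.get_calibration(n); f=192/np.tan(np.radians(c["fov_y"])/2)
    if "R" in c: R=np.array(c["R"]);t=np.array(c["t"])
    else:
        H=np.array(c["hand_eye"]); Rt=Rn.from_quat(s["tcp_rot"]).as_matrix()
        Rc=Rt@H[:3,:3]; p=Rt@H[:3,3]+np.array(s["position"]); R=Rc.T;t=-R@p
    return f,c["cx"],c["cy"],R,t
def proj(K,X):
    f,cx,cy,R,t=K; q=R@np.array(X,float)+t; return np.array([cx+f*q[0]/q[2],cy+f*q[1]/q[2]])
def ray(K,uv):
    f,cx,cy,R,t=K; d=R.T@np.array([(uv[0]-cx)/f,(uv[1]-cy)/f,1]); return -R.T@t,d/np.linalg.norm(d)
def atz(K,uv,z):
    o,d=ray(K,uv); return o+d*(z-o[2])/d[2]
def tri(obs):
    A=np.zeros((3,3));b=np.zeros(3)
    for K,uv in obs:
        o,d=ray(K,uv);P=np.eye(3)-np.outer(d,d);A+=P;b+=P@o
    X=np.linalg.solve(A,b); return X,[np.round(proj(K,X)-uv,1) for K,uv in obs]
E
cat > a.py <<'E'
from h import *
np.set_printoptions(precision=1,suppress=True)
print(arm.tips_ahead)
for n in ("side","top","wrist"):
    s,im=shot(n); cv2.imwrite(f"pics/{n}0.png",im[:,:,::-1])
    K=cal(n,s); print(n,K[0],"pos",-K[3].T@K[4], arm.get_calibration(n).keys())
    for l in ("spare_hinge","spare_arm","spare_stand","brayer","tub","tape","ink_tin"):
        r=arm.landmark_of(n,l); print(n,l,[(np.round(q["point"]),round(q["p"],2)) for q in r[:4]])
a=np.vstack([cv2.imread("pics/side0.png"),cv2.imread("pics/top0.png")])
cv2.imwrite("pics/a.png",np.hstack([cv2.imread("pics/side0.png"),cv2.imread("pics/top0.png")])[:, :])
E
python3 a.py
```

```text
pics
14.0
side 361.3699331993089 pos [-109.5 -449.1  803.8] dict_keys(['fov_y', 'cx', 'cy', 'R', 't'])
side spare_hinge [(array([199., 169.]), 0.88)]
side spare_arm []
side spare_stand [(array([192., 215.]), 0.95)]
side brayer [(array([343., 289.]), 0.87), (array([288., 265.]), 0.67), (array([191., 218.]), 0.17)]
side tub [(array([395., 276.]), 0.81), (array([288., 203.]), 0.16)]
side tape [(array([287., 205.]), 0.69)]
side ink_tin [(array([160., 187.]), 0.67)]
top 453.6506713395545 pos [ 399.1    2.6 1623.4] dict_keys(['fov_y', 'cx', 'cy', 'R', 't'])
top spare_hinge [(array([200., 211.]), 0.66)]
top spare_arm [(array([299., 222.]), 0.65), (array([205., 205.]), 0.41), (array([262., 157.]), 0.29)]
top spare_stand [(array([195., 218.]), 0.9)]
top brayer [(array([352., 245.]), 0.74), (array([319., 184.]), 0.7), (array([204., 208.]), 0.23)]
top tub [(array([369., 192.]), 0.7)]
top tape [(array([265., 158.]), 0.72)]
top ink_tin [(array([142., 202.]), 0.75)]
wrist 317.7168994149822 pos [213.1 645.5 374. ] dict_keys(['fov_y', 'cx', 'cy', 'hand_eye'])
wrist spare_hinge []
wrist spare_arm []
wrist spare_stand []
wrist brayer []
wrist tub []
wrist tape []
wrist ink_tin []
```

Run:
```python
import cv2
a=cv2.imread("pics/side0.png")[110:330,90:490];b=cv2.imread("pics/top0.png")[110:290,90:430]
cv2.imwrite("pics/s2.png",cv2.resize(a,(800,440),interpolation=cv2.INTER_CUBIC))
cv2.imwrite("pics/t2.png",cv2.resize(b,(800,424),interpolation=cv2.INTER_CUBIC))
```

```text
(no output)
```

View pics/s2.png

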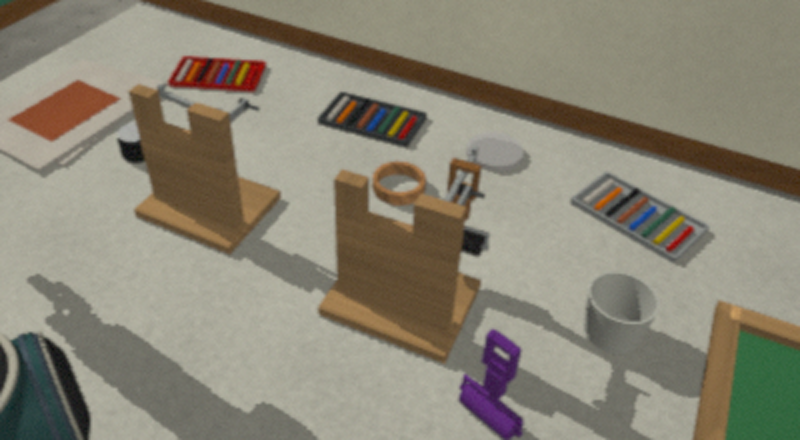

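View pics/t2.png

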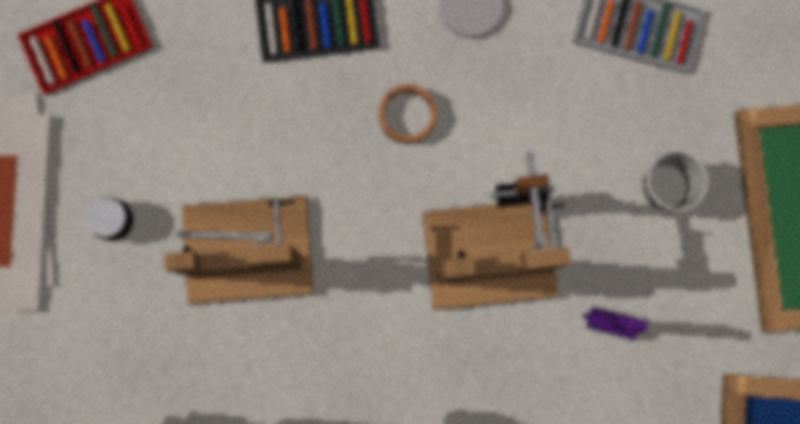

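The side view shows the two stands with the boards' backs to the camera; the spare stand is on the left at about (200,160), and the full stand with the brown-handled roller is at about (400,260) with the roller at (465,190) in the crop. In the top crop, the spare arm lies folded along (180–270,237) and the full arm points out from (540,250) to (530,155). I'll fit both stand poses from the foot corners.

```bash
cat > b.py <<'E'
from h import *
from scipy.optimize import least_squares
np.set_printoptions(precision=2,suppress=True)
KT=cal("top");KS=cal("side")
T=lambda u,v:(KT,np.array([u/2.353+90,v/2.353+110])); S=lambda u,v:(KS,np.array([u/2+90,v/2+110]))
c=dict(fl=(90,95,18),fr=(90,-95,18),br=(-60,-95,18),bl=(-60,95,18))
D=dict(spare=[("fl",T(183,206)),("fr",T(307,198)),("br",T(313,292)),("bl",T(188,302)),("bl",S(136,210)),("br",S(233,243)),("fr",S(280,193))],
 full=[("fl",T(424,211)),("br",T(556,297)),("bl",T(433,308)),("bl",S(320,308)),("br",S(445,348)),("fr",S(480,278))])
def w(p,q):
    a=p[2];return np.array([p[0]+np.cos(a)*q[0]-np.sin(a)*q[1],p[1]+np.sin(a)*q[0]+np.cos(a)*q[1],q[2]])
for n,d in D.items():
    f=lambda p:np.concatenate([proj(o[0],w(p,c[k]))-o[1] for k,o in d])
    r=least_squares(f,[450,0,0],x_scale=[100,100,.1]);p=r.x
    print(n,p,np.round(r.fun,1)); print(" hinge",w(p,(14,-50,200)),"out tip",w(p,(134,-50,200)),"fold tip",w(p,(14,70,200)))
    for k,q in (("hinge",(14,-50,200)),):print(proj(KT,w(p,q)),proj(KS,w(p,q)))
for l,a,b in (("brayer",(319,184),(288,265)),("spare_h",(200,211),(199,169)),("tub",(369,192),(395,276)),("tape",(265,158),(287,205)),("ink",(142,202),(160,187))):
    print(l,*tri([(KT,np.array(a)),(KS,np.array(b))]))
print(Rn.from_quat(arm.read_state()["tcp_rot"]).as_matrix(), arm.get_calibration("wrist")["hand_eye"])
E
python3 b.py
```

```text
spare [512.45 206.59   0.06] [-0.1 -0.9  0.4 -2.2  1.2 -0.1  0.6  0.4 -1.7 -0.4 -1.8  2.3  0.6 -1.5]
 hinge [529.4  157.51 200.  ] out tip [649.19 164.66 200.  ] fold tip [522.26 277.3  200.  ]
[204.27 209.73] [199.47 168.38]
full [ 498.06 -156.23    0.09] [-1.3 -0.9  1.3 -2.   0.2 -0.1 -1.9 -0.9  0.3  3.4  0.3 -0.6]
 hinge [ 516.66 -204.71  200.  ] out tip [ 636.14 -193.52  200.  ] fold tip [505.47 -85.23 200.  ]
[319.38 210.55] [311.22 213.35]
brayer [ 590.23 -188.77  -54.57] [array([-14.5,  12.9]), array([22.6, -5.9])]
spare_h [530.05 167.82 193.06] [array([ 1.3, -1.2]), array([-1.9,  0.2])]
tub [ 597.29 -421.75    7.38] [array([ 2.1, -0.9]), array([-3.1,  0.1])]
tape [727.21 -39.22  -1.89] [array([-1.4,  1. ]), array([ 1.9, -0.3])]
ink [578.8  405.37   0.51] [array([-0.8,  0.9]), array([ 1.2, -0.1])]
[[-0.91  0.42  0.  ]
 [ 0.42  0.91  0.  ]
 [-0.    0.   -1.  ]] [[   0.     -0.95   -0.31   79.36]
 [   1.      0.     -0.      0.08]
 [   0.     -0.31    0.95 -128.64]
 [   0.      0.      0.      1.  ]]
```

```bash
cat >> h.py <<'E'
def Rdown(psi): # tool y at world angle psi+90deg, tool x = -(cos,sin)psi, z down
    c,s=np.cos(psi),np.sin(psi); return np.array([[-c,-s,0],[-s,c,0],[0,0,-1.]])
def rel(X,psi,s=None):
    s=s or arm.read_state(); R=Rn.from_quat(s["tcp_rot"]).as_matrix()
    d=R.T@(np.array(X)-s["position"])/10; w=Rn.from_matrix(R.T@Rdown(psi)).as_rotvec()
    print("t=%.2f"%s["time"],"cm",np.round(d,2),"w",np.round(w,3),"n",np.ceil(max(np.linalg.norm(d)/4.17,np.degrees(np.linalg.norm(w))/7.16)))
E
python3 -c "
from h import *
print(Rdown(.0).round(2), np.linalg.det(Rdown(.3)))
rel((470,200,360),0.06)"
```

```text
[[-1. -0.  0.]
 [-0.  1.  0.]
 [ 0.  0. -1.]] 0.9999999999999999
t=1.20 cm [-34.16 -29.53 -11.47] w [ 0.     0.    -0.496] n 12.0
```

Request:
{"op": "move_arm", "data": {"rows": [{"tx": 0,"ty": 0,"tz": -11.5,"wz": 0},{"tx": 0,"ty": 0,"tz": -11.5,"wz": 0},{"tx": 0,"ty": 0,"tz": -11.5,"wz": 0},{"tx": -34,"ty": -29.5,"tz": -11.5,"wz": -0.496},{"tx": -34,"ty": -29.5,"tz": -11.5,"wz": -0.496},{"tx": -34,"ty": -29.5,"tz": -11.5,"wz": -0.496},{"tx": -34,"ty": -29.5,"tz": -11.5,"wz": -0.496},{"tx": -34,"ty": -29.5,"tz": -11.5,"wz": -0.496},{"tx": -34,"ty": -29.5,"tz": -11.5,"wz": -0.496},{"tx": -34,"ty": -29.5,"tz": -11.5,"wz": -0.496},{"tx": -34,"ty": -29.5,"tz": -11.5,"wz": -0.496},{"tx": -34,"ty": -29.5,"tz": -11.5,"wz": -0.496}]}}

```text
$.rows[0]: bad value
```

Request:
{"op": "move_arm", "data": {"rows": [{"claw": 0},{"claw": 0},{"claw": 0},{"claw": 0},{"claw": 0},{"claw": 0}]}}

```text
$.rows[0]: bad value
```

```bash
cat > c.py <<'E'
from h import *
import sys
np.set_printoptions(precision=1,suppress=True)
n=sys.argv[1]
s,im=shot("wrist"); cv2.imwrite(f"pics/w{n}.png",im[:,:,::-1]); K=cal("wrist",s)
print(s["time"],np.array(s["position"]),s["opening"],np.array(s["wrist_force"]),np.array(s["joint_positions"]))
np.savez(f"k{n}.npz",f=K[0],cx=K[1],cy=K[2],R=K[3],t=K[4])
for l in ("spare_hinge","spare_arm","spare_stand","brayer"):
    r=arm.landmark_of("wrist",l); print(l,[(np.array(q["point"]),round(q["p"],2)) for q in r[:3]])
E
python3 c.py 1
```

```text
1.2 [284.9 611.9 245.3] 85.18456061361925 [-0.2 -0.  -0.1] [ 1.1  0.3  1.6 -0.   1.3 -0. ]
spare_hinge []
spare_arm []
spare_stand []
brayer []
```

Request:
{"op": "move_arm", "data": {"rows": [{"tx": 0,"ty": 0,"tz": -11.5,"wx": 0,"wy": 0,"wz": 0,"claw": 100},{"tx": 0,"ty": 0,"tz": -11.5,"wx": 0,"wy": 0,"wz": 0,"claw": 100},{"tx": 0,"ty": 0,"tz": -11.5,"wx": 0,"wy": 0,"wz": 0,"claw": 100},{"tx": -34,"ty": -29.5,"tz": -11.5,"wx": 0,"wy": 0,"wz": -0.496,"claw": 0},{"tx": -34,"ty": -29.5,"tz": -11.5,"wx": 0,"wy": 0,"wz": -0.496,"claw": 0},{"tx": -34,"ty": -29.5,"tz": -11.5,"wx": 0,"wy": 0,"wz": -0.496,"claw": 0},{"tx": -34,"ty": -29.5,"tz": -11.5,"wx": 0,"wy": 0,"wz": -0.496,"claw": 0},{"tx": -34,"ty": -29.5,"tz": -11.5,"wx": 0,"wy": 0,"wz": -0.496,"claw": 0},{"tx": -34,"ty": -29.5,"tz": -11.5,"wx": 0,"wy": 0,"wz": -0.496,"claw": 0},{"tx": -34,"ty": -29.5,"tz": -11.5,"wx": 0,"wy": 0,"wz": -0.496,"claw": 0},{"tx": -34,"ty": -29.5,"tz": -11.5,"wx": 0,"wy": 0,"wz": -0.496,"claw": 0},{"tx": -34,"ty": -29.5,"tz": -11.5,"wx": 0,"wy": 0,"wz": -0.496,"claw": 0}]}}

```text
time: 2.45
position: [438.2, 267.7, 360.6]
tcp_rot: [-0.03, 1.0, 0.0, 0.0]
wrist_force: [0.8, -0.2, 0.1]
opening: 0.1
grip_force: 0.0
```

```bash
sed -i 's/print(s\["time"\]/print(round(s["time"],2)/' c.py; python3 c.py 1; python3 -c "
from h import *
rel((470,170,340),0.06)"
```

```text
2.45 [438.2 267.7 360.6] 0.05945619044477409 [ 0.8 -0.2  0.1] [ 0.5 -0.1  1.8 -0.   1.5 -1.1]
spare_hinge [(array([147.3, 255.7]), 0.96)]
spare_arm [(array([148.6, 253.2]), 0.95)]
spare_stand [(array([219. , 182.1]), 0.85)]
brayer []
t=2.70 cm [ -2.61 -10.14   2.04] w [ 0.001  0.    -0.001] n 3.0
```

View pics/w1.png

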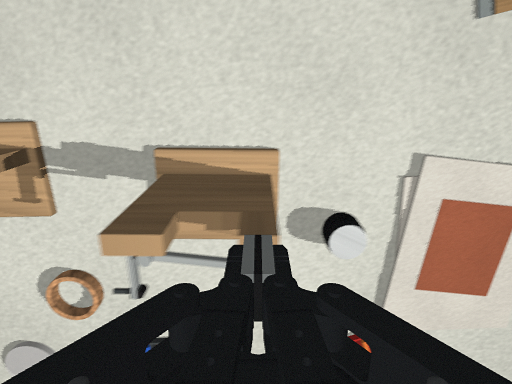

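The wrist view shows the spare board from above, with hinge at about (148,255), the folded bar running to the right behind the fingers near (245,262), the lug with the dark stop at (130,292), and the tape at (75,293).

Request:
{"op": "move_arm", "data": {"rows": [{"tx": 4,"ty": -10,"tz": 0,"wx": 0,"wy": 0,"wz": 0,"claw": 0},{"tx": 4,"ty": -18,"tz": 0,"wx": 0,"wy": 0,"wz": 0,"claw": 0},{"tx": 4,"ty": -18,"tz": 0,"wx": 0,"wy": 0,"wz": 0,"claw": 0},{"tx": 4,"ty": -18,"tz": 0,"wx": 0,"wy": 0,"wz": 0,"claw": 0},{"tx": 4,"ty": -18,"tz": 0,"wx": 0,"wy": 0,"wz": 0,"claw": 0},{"tx": 4,"ty": -18,"tz": 0,"wx": 0,"wy": 0,"wz": 0,"claw": 0},{"tx": 4,"ty": -18,"tz": 0,"wx": 0,"wy": 0,"wz": 0,"claw": 0}]}}

```text
time: 3.28
position: [408.8, 88.4, 360.5]
tcp_rot: [-0.03, 1.0, 0.001, 0.0]
wrist_force: [0.7, 0.1, 0.9]
opening: 0.1
grip_force: 0.0
```

```bash
python3 c.py 2; python3 -c "
import cv2
cv2.imwrite('pics/w2b.png',cv2.resize(cv2.imread('pics/w2.png'),(800,600),interpolation=cv2.INTER_CUBIC))"
```

```text
3.28 [408.8  88.4 360.5] 0.14798223788609732 [0.7 0.1 0.9] [ 0.2 -0.3  1.9  0.   1.5 -1.5]
spare_hinge []
spare_arm []
spare_stand [(array([327.1, 206.4]), 0.87)]
brayer []
```

View pics/w2b.png

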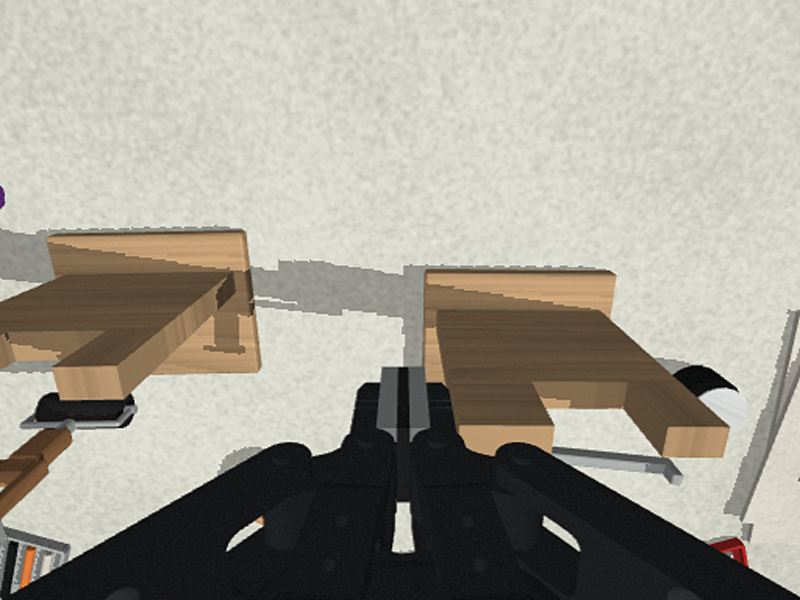

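View 2 shows the spare board's top posts at right (corners (725,425), (664,457) and (553,424)). The spare bar runs from (555,455) to its tip at (680,478). The full stand's post is at left, (53–131, 366–400), and the roller hangs at the lower left near (80,410).

```bash
cat > d.py <<'E'
from h import *
from scipy.optimize import least_squares
np.set_printoptions(precision=2,suppress=True)
def ld(n):
    z=np.load(f"k{n}.npz");return z["f"],z["cx"],z["cy"],z["R"],z["t"]
K1,K2=ld(1),ld(2)
A=lambda u,v:(K1,np.array([u,v])); B=lambda u,v:(K2,np.array([u,v])/1.5625)
D=dict(spare=[((-22,82,227),B(725,425)),((0,82,227),B(729,456)),((-22,44,227),B(668,428)),((0,44,227),B(664,457)),((-22,-24,227),B(553,424)),((0,-24,227),B(551,454)),((-60,95,18),B(614,274)),((-60,-95,18),B(425,271)),
 ((-22,-82,227),A(102,236)),((-22,-24,227),A(165,235)),((-60,95,18),A(277,150)),((-60,-95,18),A(156,149)),((14,-50,205),A(147.3,255.7))],
 full=[((-22,44,227),B(56,367)),((-22,82,227),B(131,366)),((0,82,227),B(123,398)),((0,44,227),B(53,400)),((-60,95,18),B(245,231)),((90,95,18),B(260,370)),((-60,-95,18),B(48,237))])
def w(p,q):
    a=p[2];return np.array([p[0]+np.cos(a)*q[0]-np.sin(a)*q[1],p[1]+np.sin(a)*q[0]+np.cos(a)*q[1],q[2]])
P={}
for n,d in D.items():
    f=lambda p:np.concatenate([proj(o[0],w(p,k))-o[1] for k,o in d])
    r=least_squares(f,[450,0,0],x_scale=[100,100,.1]);p=P[n]=r.x
    print(n,p,np.round(r.fun,1)); print(" hinge",w(p,(14,-50,200)),"out tip",w(p,(134,-50,200)),"fold tip",w(p,(14,70,200)))
t=atz(*B(680,477),208); h=w(P["spare"],(14,-50,200)); v=(t-h)[:2]; print("tip",t,"len",np.linalg.norm(v),"joint",np.pi/2+P["spare"][2]-np.arctan2(v[1],v[0]))
E
python3 d.py
```

```text
spare [513.45 211.98   0.06] [ 2.8  0.4 -4.3  0.2 -0.7 -1.4 -1.8 -0.3  1.3  1.3  0.5  1.8  2.1 -0.7
 -0.4  1.6 -0.8 -1.7 -0.1 -0.9  3.6 -1.3 -2.1  0.1  1.2  1. ]
 hinge [530.63 162.98 200.  ] out tip [650.39 170.68 200.  ] fold tip [522.93 282.73 200.  ]
full [ 495.82 -152.72    0.07] [-0.7 -0.6 -7.  -0.4  2.5  0.6  6.6 -0.3 -0.6  0.8 -0.3  2.1 -1.1 -1.8]
 hinge [ 513.34 -201.59  200.  ] out tip [ 633.04 -193.06  200.  ] fold tip [504.81 -81.9  200.  ]
tip [539.12 284.73 208.  ] len 122.04483946638591 joint 0.133758547201847
```

```bash
cat >> h.py <<'E'
SP=(513.45,211.98,0.063); FU=(495.8,-152.7,0.072)
def w(p,q):
    a=p[2];return np.array([p[0]+np.cos(a)*q[0]-np.sin(a)*q[1],p[1]+np.sin(a)*q[0]+np.cos(a)*q[1],q[2]])
def st(p,X):
    a=p[2];d=np.array(X)[:2]-p[:2];return np.array([np.cos(a)*d[0]+np.sin(a)*d[1],-np.sin(a)*d[0]+np.cos(a)*d[1]])
E
python3 - <<'E'
from h import *
rel(w(SP,(-12,22,265)),SP[2])
for th,s in zip(np.arange(.0,1.37,.12),np.linspace(72,95,12)):
    c=np.array([14+s*np.sin(th)-15*np.cos(th),-50+s*np.cos(th)+15*np.sin(th)])
    print(round(th,2),"tx",round(-(c[0]+12)/10,2),"ty",round((c[1]-22)/10,2))
E
```

```text
t=3.53 cm [-10.    13.81   9.52] w [ 0. -0. -0.] n 5.0
0.0 tx -1.1 ty 0.0
0.12 tx -2.0 ty 0.34
0.24 tx -2.95 ty 0.56
0.36 tx -3.95 ty 0.65
0.48 tx -4.98 ty 0.62
0.6 tx -6.02 ty 0.45
0.72 tx -7.05 ty 0.15
0.84 tx -8.05 ty -0.3
0.96 tx -9.01 ty -0.88
1.08 tx -9.9 ty -1.6
1.2 tx -10.72 ty -2.44
1.32 tx -11.43 ty -3.39
```

Request:
{"op": "move_arm", "data": {"rows": [{"tx": -10,"ty": 13.8,"tz": 0,"wx": 0,"wy": 0,"wz": 0,"claw": 0},{"tx": -10,"ty": 13.8,"tz": 0,"wx": 0,"wy": 0,"wz": 0,"claw": 0},{"tx": -10,"ty": 13.8,"tz": 0,"wx": 0,"wy": 0,"wz": 0,"claw": 0},{"tx": -10,"ty": 13.8,"tz": 0,"wx": 0,"wy": 0,"wz": 0,"claw": 0},{"tx": -10,"ty": 13.8,"tz": 0,"wx": 0,"wy": 0,"wz": 0,"claw": 0},{"tx": -10,"ty": 13.8,"tz": 9.5,"wx": 0,"wy": 0,"wz": 0,"claw": 0},{"tx": -10,"ty": 13.8,"tz": 9.5,"wx": 0,"wy": 0,"wz": 0,"claw": 0},{"tx": -10,"ty": 13.8,"tz": 9.5,"wx": 0,"wy": 0,"wz": 0,"claw": 0},{"tx": -10,"ty": 13.8,"tz": 9.5,"wx": 0,"wy": 0,"wz": 0,"claw": 0}]}}

```text
time: 4.28
position: [497.0, 230.7, 260.0]
tcp_rot: [-0.031, 1.0, -0.002, -0.005]
wrist_force: [-0.6, 0.1, 0.0]
opening: 0.1
grip_force: 0.0
```

```bash
python3 c.py 3
```

```text
4.28 [497.  230.7 260. ] 0.09496506714352 [-0.6  0.1  0. ] [ 0.4  0.   1.9  0.   1.3 -1.2]
spare_hinge [(array([150.2, 255.6]), 0.57)]
spare_arm [(array([151.7, 254.6]), 0.92)]
spare_stand [(array([240.4, 167.6]), 0.59)]
brayer [(array([152.2, 252.4]), 0.56)]
```

View pics/w3.png

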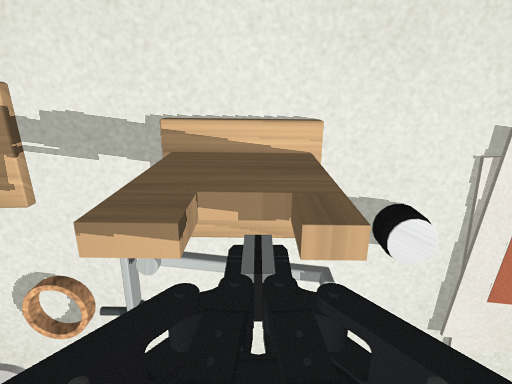

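Fingers hover over the notch (columns 190–300 at row 222), and the bar runs from hinge (150,258) to about (330,275). I'll refit the spare stand with these corners.

```bash
cat > e.py <<'E'
from h import *
from scipy.optimize import least_squares
np.set_printoptions(precision=2,suppress=True)
z=np.load("k3.npz");K=z["f"],z["cx"],z["cy"],z["R"],z["t"]
d=[((-22,-82,227),(80,222)),((0,-82,227),(77,257)),((0,-24,227),(180,257)),((0,44,227),(304,259)),((0,82,227),(368,258)),((-22,82,227),(364,223)),((-60,95,18),(322,121)),((-60,-95,18),(162,121))]
f=lambda p:np.concatenate([proj(K,w(p,k))-np.array(o) for k,o in d])
r=least_squares(f,SP,x_scale=[100,100,.1]);print(r.x,np.round(r.fun,1)); s=arm.read_state(); print(s["position"],st(r.x,s["position"]),st(SP,s["position"]))
print(proj(K,w(r.x,(14,-50,205))), (atz(K,(325,277),205)))
t=atz(K,(328,275),210);print(st(r.x,t))
E
python3 e.py
```

```text
[513.26 212.04   0.06] [-5.3  0.4  4.2  0.6  1.7  1.  -4.1 -0.4 -2.   0.9  6.2  0.6  2.2 -1.7
 -3.5 -2.3]
[501.99 231.9  268.71] [-10.07  20.49] [-10.19  20.6 ]
[151.33 259.77] [535.72 278.06 205.  ]
[21.62 65.19]
```

Request:
{"op": "move_arm", "data": {"rows": [{"tx": 0,"ty": 0,"tz": 4,"wx": 0,"wy": 0,"wz": 0,"claw": 0},{"tx": 0,"ty": 0,"tz": 7.1,"wx": 0,"wy": 0,"wz": 0,"claw": 0},{"tx": 0,"ty": 0,"tz": 7.1,"wx": 0,"wy": 0,"wz": 0,"claw": 0},{"tx": 0,"ty": 0,"tz": 7.1,"wx": 0,"wy": 0,"wz": 0,"claw": 0},{"tx": 0,"ty": 0,"tz": 7.1,"wx": 0,"wy": 0,"wz": 0,"claw": 0}]}}

```text
time: 4.95
position: [502.9, 231.8, 197.7]
tcp_rot: [-0.03, 1.0, 0.001, 0.003]
wrist_force: [2.3, -1.9, 5.6]
opening: -0.3
grip_force: 2.4
```

Request:
{"op": "move_arm", "data": {"rows": [{"tx": -0.9,"ty": 0,"tz": 0,"wx": 0,"wy": 0,"wz": 0,"claw": 0},{"tx": -1.8,"ty": 0.4,"tz": 0,"wx": 0,"wy": 0,"wz": 0.12,"claw": 0},{"tx": -2.75,"ty": 0.7,"tz": 0,"wx": 0,"wy": 0,"wz": 0.24,"claw": 0},{"tx": -3.75,"ty": 0.8,"tz": 0,"wx": 0,"wy": 0,"wz": 0.36,"claw": 0},{"tx": -4.8,"ty": 0.75,"tz": 0,"wx": 0,"wy": 0,"wz": 0.48,"claw": 0},{"tx": -5.8,"ty": 0.6,"tz": 0,"wx": 0,"wy": 0,"wz": 0.6,"claw": 0},{"tx": -6.85,"ty": 0.3,"tz": 0,"wx": 0,"wy": 0,"wz": 0.72,"claw": 0},{"tx": -7.85,"ty": -0.15,"tz": 0,"wx": 0,"wy": 0,"wz": 0.84,"claw": 0},{"tx": -8.8,"ty": -0.75,"tz": 0,"wx": 0,"wy": 0,"wz": 0.96,"claw": 0},{"tx": -9.7,"ty": -1.45,"tz": 0,"wx": 0,"wy": 0,"wz": 1.08,"claw": 0},{"tx": -10.5,"ty": -2.3,"tz": 0,"wx": 0,"wy": 0,"wz": 1.2,"claw": 0},{"tx": -10.5,"ty": -2.3,"tz": 0,"wx": 0,"wy": 0,"wz": 1.2,"claw": 0}]}}

```text
time: 5.95
position: [607.4, 213.7, 194.4]
tcp_rot: [0.541, 0.841, -0.0, -0.0]
wrist_force: [0.0, -0.5, -0.3]
opening: 0.3
grip_force: 0.0
```

Run:
```python
from h import *
np.set_printoptions(precision=2,suppress=True)
s=arm.read_state();print(s["time"],np.array(s["position"]),st(SP,s["position"]),np.array(s["wrist_force"]),np.array(s["moment"]))
im=arm.read_camera("wrist");cv2.imwrite("pics/w4.png",im[:,:,::-1])
```

```text
5.95 [607.39 213.73 194.42] [93.86 -4.16] [ 0.   -0.46 -0.27] [0.04 0.06 0.04]
```

View pics/w4.png

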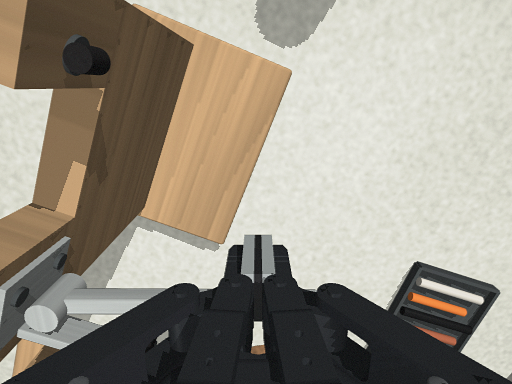

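Bar is swung out (hinge at lower left (45,315)), the finger lies against its back, and the black rubber flat stop shows at (85,58). Now approach the stop gently.

Request:
{"op": "move_arm", "data": {"rows": [{"tx": -0.9,"ty": 0.1,"tz": 0,"wx": 0,"wy": 0,"wz": 0.1,"claw": 0},{"tx": -1.85,"ty": 0.12,"tz": 0,"wx": 0,"wy": 0,"wz": 0.2,"claw": 0},{"tx": -2.2,"ty": 0.1,"tz": 0,"wx": 0,"wy": 0,"wz": 0.24,"claw": 0},{"tx": -2.2,"ty": 0.1,"tz": 0,"wx": 0,"wy": 0,"wz": 0.24,"claw": 0},{"tx": -2.2,"ty": 0.1,"tz": 0,"wx": 0,"wy": 0,"wz": 0.24,"claw": 0}]}}

```text
time: 6.42
position: [616.5, 195.3, 194.7]
tcp_rot: [0.635, 0.772, 0.0, 0.0]
wrist_force: [1.3, -0.0, -0.4]
opening: -0.1
grip_force: 0.0
```

Request:
{"op": "move_arm", "data": {"rows": [{"tx": -0.1,"ty": 0,"tz": 0,"wx": 0,"wy": 0,"wz": 0.01,"claw": 0},{"tx": -0.2,"ty": 0,"tz": 0,"wx": 0,"wy": 0,"wz": 0.02,"claw": 0},{"tx": -0.2,"ty": 0,"tz": 0,"wx": 0,"wy": 0,"wz": 0.02,"claw": 0}]}}

```text
time: 6.67
position: [617.0, 193.8, 194.7]
tcp_rot: [0.644, 0.765, 0.001, -0.0]
wrist_force: [-0.3, 3.8, 0.6]
opening: 0.1
grip_force: 1.3
```

```bash
cat > f.py <<'E'
from h import *
np.set_printoptions(precision=2,suppress=True)
s=arm.read_state();R=Rn.from_quat(s["tcp_rot"]).as_matrix()
print(round(s["time"],2),np.array(s["position"]),"spare",st(SP,s["position"]),"full",st(FU,s["position"]),"Ftool",R.T@np.array(s["wrist_force"]),"R yaw",np.arctan2(-R[1,0],-R[0,0]))
E
python3 f.py
```

```text
6.67 [617.05 193.83 194.69] spare [102.25 -24.64] full [145.86 336.91] Ftool [ 3.75  0.33 -0.6 ] R yaw -1.3990610711434512
```

Request:
{"op": "move_arm", "data": {"rows": [{"tx": -0.1,"ty": 0,"tz": 0,"wx": 0,"wy": 0,"wz": 0.01,"claw": 0},{"tx": -0.15,"ty": 0,"tz": 0,"wx": 0,"wy": 0,"wz": 0.015,"claw": 0},{"tx": -0.15,"ty": 0,"tz": 0,"wx": 0,"wy": 0,"wz": 0.015,"claw": 0}]}}

```text
time: 6.92
position: [617.7, 191.9, 194.6]
tcp_rot: [0.65, 0.76, 0.0, 0.0]
wrist_force: [0.9, 3.3, 2.7]
opening: 0.2
grip_force: 1.3
```

Request:
{"op": "move_arm", "data": {"rows": [{"tx": -0.1,"ty": 0,"tz": 0,"wx": 0,"wy": 0,"wz": 0.01,"claw": 0},{"tx": -0.1,"ty": 0,"tz": 0,"wx": 0,"wy": 0,"wz": 0.01,"claw": 0},{"tx": -0.1,"ty": 0,"tz": 0,"wx": 0,"wy": 0,"wz": 0.01,"claw": 0}]}}

```text
time: 7.17
position: [617.8, 190.6, 194.5]
tcp_rot: [0.654, 0.757, 0.0, 0.0]
wrist_force: [1.0, 3.1, 1.2]
opening: -0.1
grip_force: 1.3
```

Request:
{"op": "move_arm", "data": {"rows": [{"tx": -0.1,"ty": 0,"tz": 0,"wx": 0,"wy": 0,"wz": 0.01,"claw": 0},{"tx": -0.15,"ty": 0,"tz": 0,"wx": 0,"wy": 0,"wz": 0.015,"claw": 0},{"tx": -0.15,"ty": 0,"tz": 0,"wx": 0,"wy": 0,"wz": 0.015,"claw": 0}]}}

```text
time: 7.42
position: [617.8, 189.0, 194.3]
tcp_rot: [0.659, 0.752, 0.0, 0.0]
wrist_force: [0.5, 2.4, 0.7]
opening: 0.1
grip_force: 1.2
```

Request:
{"op": "move_arm", "data": {"rows": [{"tx": -0.1,"ty": 0,"tz": 0,"wx": 0,"wy": 0,"wz": 0.01,"claw": 0},{"tx": -0.1,"ty": 0,"tz": 0,"wx": 0,"wy": 0,"wz": 0.01,"claw": 0},{"tx": -0.1,"ty": 0,"tz": 0,"wx": 0,"wy": 0,"wz": 0.01,"claw": 0}]}}

```text
time: 7.67
position: [617.7, 188.0, 194.2]
tcp_rot: [0.663, 0.749, -0.0, -0.0]
wrist_force: [0.9, 2.7, 1.1]
opening: -0.1
grip_force: 1.1
```

Request:
{"op": "move_arm", "data": {"rows": [{"tx": -0.1,"ty": 0,"tz": 0,"wx": 0,"wy": 0,"wz": 0.01,"claw": 0},{"tx": -0.15,"ty": 0,"tz": 0,"wx": 0,"wy": 0,"wz": 0.015,"claw": 0},{"tx": -0.15,"ty": 0,"tz": 0,"wx": 0,"wy": 0,"wz": 0.015,"claw": 0}]}}

```text
time: 7.92
position: [618.0, 186.6, 194.2]
tcp_rot: [0.669, 0.743, -0.0, 0.0]
wrist_force: [1.9, 3.0, 0.2]
opening: -0.3
grip_force: 1.2
```

Request:
{"op": "move_arm", "data": {"rows": [{"tx": -0.1,"ty": 0,"tz": 0,"wx": 0,"wy": 0,"wz": 0.01,"claw": 0},{"tx": -0.15,"ty": 0,"tz": 0,"wx": 0,"wy": 0,"wz": 0.015,"claw": 0},{"tx": -0.15,"ty": 0,"tz": 0,"wx": 0,"wy": 0,"wz": 0.015,"claw": 0}]}}

```text
time: 8.17
position: [618.1, 185.1, 194.2]
tcp_rot: [0.674, 0.738, -0.0, 0.0]
wrist_force: [1.8, 2.7, 1.0]
opening: 0.3
grip_force: 1.3
```

Request:
{"op": "move_arm", "data": {"rows": [{"tx": -0.1,"ty": 0,"tz": 0,"wx": 0,"wy": 0,"wz": 0.01,"claw": 0},{"tx": -0.15,"ty": 0,"tz": 0,"wx": 0,"wy": 0,"wz": 0.015,"claw": 0},{"tx": -0.15,"ty": 0,"tz": 0,"wx": 0,"wy": 0,"wz": 0.015,"claw": 0}]}}

```text
time: 8.42
position: [618.2, 183.6, 194.2]
tcp_rot: [0.68, 0.733, -0.0, 0.0]
wrist_force: [1.7, 2.4, 0.1]
opening: 0.2
grip_force: 1.3
```

Request:
{"op": "move_arm", "data": {"rows": [{"tx": -0.1,"ty": 0,"tz": 0,"wx": 0,"wy": 0,"wz": 0.01,"claw": 0},{"tx": -0.15,"ty": 0,"tz": 0,"wx": 0,"wy": 0,"wz": 0.015,"claw": 0},{"tx": -0.15,"ty": 0,"tz": 0,"wx": 0,"wy": 0,"wz": 0.015,"claw": 0}]}}

```text
time: 8.67
position: [618.3, 182.0, 194.2]
tcp_rot: [0.685, 0.728, -0.0, -0.0]
wrist_force: [2.4, 2.5, -0.2]
opening: -0.0
grip_force: 1.3
```

Request:
{"op": "move_arm", "data": {"rows": [{"tx": -0.1,"ty": 0,"tz": 0,"wx": 0,"wy": 0,"wz": 0.01,"claw": 0},{"tx": -0.15,"ty": 0,"tz": 0,"wx": 0,"wy": 0,"wz": 0.015,"claw": 0},{"tx": -0.15,"ty": 0,"tz": 0,"wx": 0,"wy": 0,"wz": 0.015,"claw": 0}]}}

```text
time: 8.92
position: [618.4, 180.5, 194.2]
tcp_rot: [0.691, 0.723, -0.0, 0.0]
wrist_force: [2.1, 3.3, -1.5]
opening: 0.4
grip_force: 1.3
```

Request:
{"op": "move_arm", "data": {"rows": [{"tx": -0.1,"ty": 0,"tz": 0,"wx": 0,"wy": 0,"wz": 0.01,"claw": 0},{"tx": -0.15,"ty": 0,"tz": 0,"wx": 0,"wy": 0,"wz": 0.015,"claw": 0},{"tx": -0.15,"ty": 0,"tz": 0,"wx": 0,"wy": 0,"wz": 0.015,"claw": 0}]}}

```text
time: 9.17
position: [618.5, 179.1, 194.2]
tcp_rot: [0.696, 0.718, -0.0, 0.0]
wrist_force: [2.1, 2.5, -0.9]
opening: -0.1
grip_force: 1.3
```

Request:
{"op": "move_arm", "data": {"rows": [{"tx": -0.1,"ty": 0,"tz": 0,"wx": 0,"wy": 0,"wz": 0.01,"claw": 0},{"tx": -0.15,"ty": 0,"tz": 0,"wx": 0,"wy": 0,"wz": 0.015,"claw": 0},{"tx": -0.15,"ty": 0,"tz": 0,"wx": 0,"wy": 0,"wz": 0.015,"claw": 0}]}}

```text
time: 9.42
position: [618.6, 177.6, 194.3]
tcp_rot: [0.702, 0.713, -0.0, 0.0]
wrist_force: [1.8, 2.5, -0.7]
opening: 0.1
grip_force: 1.3
```

Request:
{"op": "move_arm", "data": {"rows": [{"tx": -0.1,"ty": 0,"tz": 0,"wx": 0,"wy": 0,"wz": 0.01,"claw": 0},{"tx": -0.15,"ty": 0,"tz": 0,"wx": 0,"wy": 0,"wz": 0.01,"claw": 0},{"tx": -0.15,"ty": 0,"tz": 0,"wx": 0,"wy": 0,"wz": 0.01,"claw": 0}]}}

```text
time: 9.67
position: [618.6, 176.5, 194.3]
tcp_rot: [0.705, 0.709, 0.0, -0.0]
wrist_force: [3.3, 3.5, -0.7]
opening: -0.1
grip_force: 2.2
```

Request:
{"op": "move_arm", "data": {"rows": [{"tx": -0.1,"ty": 0,"tz": 0,"wx": 0,"wy": 0,"wz": 0,"claw": 0},{"tx": -0.1,"ty": 0,"tz": 0,"wx": 0,"wy": 0,"wz": 0,"claw": 0},{"tx": -0.1,"ty": 0,"tz": 0,"wx": 0,"wy": 0,"wz": 0,"claw": 0}]}}

```text
time: 9.92
position: [618.7, 176.2, 194.3]
tcp_rot: [0.705, 0.709, 0.001, -0.001]
wrist_force: [3.3, 6.4, -0.5]
opening: 0.0
grip_force: 3.1
```

Request:
{"op": "move_arm", "data": {"rows": [{"tx": -0.1,"ty": 0,"tz": 0,"wx": 0,"wy": 0,"wz": 0,"claw": 0},{"tx": -0.15,"ty": 0,"tz": 0,"wx": 0,"wy": 0,"wz": 0,"claw": 0},{"tx": -0.15,"ty": 0,"tz": 0,"wx": 0,"wy": 0,"wz": 0,"claw": 0},{"tx": -0.15,"ty": 0,"tz": 0,"wx": 0,"wy": 0,"wz": 0,"claw": 0}]}}

```text
time: 10.25
position: [618.7, 176.0, 194.4]
tcp_rot: [0.705, 0.709, 0.002, -0.001]
wrist_force: [1.6, 10.5, -1.2]
opening: 0.2
grip_force: 4.9
```

Request:
{"op": "move_arm", "data": {"rows": [{"tx": -0.02,"ty": 0,"tz": 0,"wx": 0,"wy": 0,"wz": 0,"claw": 0},{"tx": -0.02,"ty": 0,"tz": 0,"wx": 0,"wy": 0,"wz": 0,"claw": 0},{"tx": -0.02,"ty": 0,"tz": 0,"wx": 0,"wy": 0,"wz": 0,"claw": 0},{"tx": -0.02,"ty": 0,"tz": 0,"wx": 0,"wy": 0,"wz": 0,"claw": 0},{"tx": -0.02,"ty": 0,"tz": 0,"wx": 0,"wy": 0,"wz": 0,"claw": 0},{"tx": -0.02,"ty": 0,"tz": 0,"wx": 0,"wy": 0,"wz": 0,"claw": 0},{"tx": -0.02,"ty": 0,"tz": 0,"wx": 0,"wy": 0,"wz": 0,"claw": 0},{"tx": -0.02,"ty": 0,"tz": 0,"wx": 0,"wy": 0,"wz": 0,"claw": 0}]}}

```text
time: 10.92
position: [618.7, 176.0, 194.4]
tcp_rot: [0.705, 0.709, 0.002, -0.001]
wrist_force: [3.1, 10.5, -2.4]
opening: -0.0
grip_force: 5.1
```

Request:
{"op": "move_arm", "data": {"rows": [{"tx": 3,"ty": 0,"tz": 0,"wx": 0,"wy": 0,"wz": 0,"claw": 0},{"tx": 3,"ty": 0,"tz": 0,"wx": 0,"wy": 0,"wz": 0,"claw": 0},{"tx": 3,"ty": 0,"tz": -10,"wx": 0,"wy": 0,"wz": 0,"claw": 0},{"tx": 3,"ty": 0,"tz": -10,"wx": 0,"wy": 0,"wz": 0,"claw": 0},{"tx": 3,"ty": 0,"tz": -12,"wx": 0,"wy": 0,"wz": 0,"claw": 100},{"tx": 3,"ty": 0,"tz": -14,"wx": 0,"wy": 0,"wz": 0,"claw": 100},{"tx": 3,"ty": 0,"tz": -14,"wx": 0,"wy": 0,"wz": 0,"claw": 100}]}}

```text
time: 11.5
position: [620.5, 203.1, 341.9]
tcp_rot: [0.705, 0.709, 0.004, 0.003]
wrist_force: [0.1, 0.2, 0.8]
opening: 35.6
grip_force: 0.0
```

```bash
python3 f.py
python3 - <<'E'
from h import *
p=w(FU,(94,-50,191));print(p)
rel((p[0]-70,p[1]+40,355),FU[2])
E
```

```text
11.5 [620.53 203.13 341.94] spare [106.31 -15.57] full [150.01 345.94] Ftool [ 0.2   0.06 -0.79] R yaw -1.565028041677791
[ 593.15334764 -195.80830201  191.        ]
t=11.50 cm [-35.84  -9.93  -1.44] w [ 0.008  0.007 -1.637] n 14.0
```

Run:
```python
from h import *
p=w(FU,(94,-50,191))
rel((p[0]+20,p[1]+60,350),FU[2]+np.pi)
```

```text
t=11.50 cm [-33.89  -0.92  -0.85] w [ 0.007 -0.008  1.505] n 13.0
```

Request:
{"op": "move_arm", "data": {"rows": [{"tx": -4,"ty": 0,"tz": -0.8,"wx": 0,"wy": 0,"wz": 0.12,"claw": 100},{"tx": -7,"ty": 0,"tz": -0.8,"wx": 0,"wy": 0,"wz": 0.24,"claw": 100},{"tx": -10,"ty": 0,"tz": -0.8,"wx": 0,"wy": 0,"wz": 0.36,"claw": 100},{"tx": -13,"ty": 0,"tz": -0.8,"wx": 0,"wy": 0,"wz": 0.48,"claw": 100},{"tx": -16,"ty": 0,"tz": -0.8,"wx": 0,"wy": 0,"wz": 0.6,"claw": 100},{"tx": -19,"ty": 0,"tz": -0.8,"wx": 0,"wy": 0,"wz": 0.72,"claw": 100},{"tx": -22,"ty": -0.5,"tz": -0.8,"wx": 0,"wy": 0,"wz": 0.84,"claw": 100},{"tx": -25,"ty": -0.5,"tz": -0.8,"wx": 0,"wy": 0,"wz": 0.96,"claw": 100},{"tx": -28,"ty": -0.9,"tz": -0.8,"wx": 0,"wy": 0,"wz": 1.08,"claw": 100},{"tx": -31,"ty": -0.9,"tz": -0.8,"wx": 0,"wy": 0,"wz": 1.2,"claw": 100},{"tx": -33.9,"ty": -0.9,"tz": -0.8,"wx": 0,"wy": 0,"wz": 1.3,"claw": 100},{"tx": -33.9,"ty": -0.9,"tz": -0.8,"wx": 0,"wy": 0,"wz": 1.4,"claw": 100}]}}

```text
time: 12.5
position: [609.6, -141.2, 340.4]
tcp_rot: [0.997, 0.084, -0.002, 0.001]
wrist_force: [0.3, 0.1, -0.9]
opening: 85.3
grip_force: 0.0
```

Request:
{"op": "move_arm", "data": {"rows": [{"tx": 0,"ty": 0,"tz": 0,"wx": 0,"wy": 0,"wz": 0.105,"claw": 100},{"tx": 0,"ty": 0,"tz": 0,"wx": 0,"wy": 0,"wz": 0.105,"claw": 100},{"tx": 0,"ty": 0,"tz": 0,"wx": 0,"wy": 0,"wz": 0.105,"claw": 100}]}}

```text
time: 12.75
position: [610.4, -136.0, 341.0]
tcp_rot: [0.999, 0.037, -0.002, -0.0]
wrist_force: [-0.3, -0.1, -0.5]
opening: 85.4
grip_force: 0.0
```

```bash
python3 c.py 5; python3 f.py
```

```text
12.75 [ 610.4 -136.   341. ] 85.39534811741707 [-0.3 -0.1 -0.5] [-0.3  0.1  1.6 -0.   1.4  1.2]
spare_hinge []
spare_arm [(array([447.6, 158.8]), 0.41)]
spare_stand [(array([ 28.6, 186.4]), 0.79)]
brayer [(array([324.1, 198.7]), 0.86)]
13.0 [ 611.35 -135.14  342.13] spare [  75.86 -352.59] full [116.52   9.21] Ftool [ 0.97 -0.64  0.69] R yaw -3.06795854047508
```

View pics/w5.png

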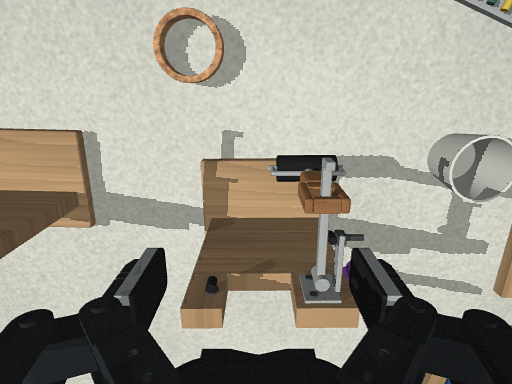

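The view shows the roller hanging with its handle top face centred near (327,203), the bar from the hinge (321,287) to its tip (327,162), and the out-stop lug to the right at (342,250).

Run:
```python
from h import *
np.set_printoptions(precision=1,suppress=True)
z=np.load("k5.npz");K=z["f"],z["cx"],z["cy"],z["R"],z["t"]
for n,uv,h in (("top",(327,204),213),("brayer lm",(324.1,198.7),191),("topL",(305,204),213),("topR",(349.5,204),213),("tip",(327,160),215),("hinge",(321,285),208),("post",(182,327),227),("postR",(358,326),227),("postR",(358,309),227)):
    X=atz(K,uv,h);print(n,X,st(FU,X))
for q in ((-22,82,227),(-22,-82,227),(0,-82,227),(14,-50,205),(134,-50,215)):print(q,proj(K,w(FU,q)))
```

```text
top [ 596.3 -197.1  213. ] [ 97.  -51.6]
brayer lm [ 593.3 -199.5  191. ] [ 93.9 -53.6]
topL [ 594.8 -178.2  213. ] [ 97.  -32.6]
topR [ 597.7 -216.5  213. ] [ 97.1 -71. ]
tip [ 635.2 -191.1  215. ] [136.3 -48.3]
hinge [ 511.4 -204.6  208. ] [ 11.8 -52.9]
post [469.  -75.6 227. ] [-21.2  78.8]
postR [ 482.4 -239.8  227. ] [-19.6 -85.9]
postR [ 501.3 -236.5  227. ] [ -0.5 -84. ]
(-22, 82, 227) [178.6 327.7]
(-22, -82, 227) [353.5 328.1]
(0, -82, 227) [355.9 308.5]
(14, -50, 205) [317.6 281.2]
(134, -50, 215) [328.8 162.7]
```

```bash
python3 -c "
from h import *
rel((594.5,-197.4,250),.072+np.pi)"
```

```text
t=13.00 cm [-2.13  6.08  9.21] w [0.    0.    0.002] n 3.0
```

Request:
{"op": "move_arm", "data": {"rows": [{"tx": -2.1,"ty": 6.1,"tz": 0,"wx": 0,"wy": 0,"wz": 0,"claw": 100},{"tx": -2.1,"ty": 6.1,"tz": 0,"wx": 0,"wy": 0,"wz": 0,"claw": 100},{"tx": -2.1,"ty": 6.1,"tz": 4,"wx": 0,"wy": 0,"wz": 0,"claw": 100},{"tx": -2.1,"ty": 6.1,"tz": 7.5,"wx": 0,"wy": 0,"wz": 0,"claw": 100},{"tx": -2.1,"ty": 6.1,"tz": 7.5,"wx": 0,"wy": 0,"wz": 0,"claw": 100},{"tx": -2.1,"ty": 6.1,"tz": 7.5,"wx": 0,"wy": 0,"wz": 0,"claw": 100}]}}

```text
time: 13.5
position: [593.2, -197.0, 264.7]
tcp_rot: [0.999, 0.036, -0.003, -0.001]
wrist_force: [-0.2, 0.2, 0.8]
opening: 85.2
grip_force: 0.0
```

```bash
python3 c.py 6; python3 f.py; python3 -c "
import cv2
cv2.imwrite('pics/w6b.png',cv2.resize(cv2.imread('pics/w6.png')[60:384,60:452],(784,600)))"
```

```text
13.5 [ 593.2 -197.   264.7] 85.1908879911934 [-0.2  0.2  0.8] [-0.4  0.2  1.7 -0.   1.3  1.1]
spare_hinge [(array([259.5, 312.8]), 0.47)]
spare_arm [(array([258.6, 205.3]), 0.18)]
spare_stand []
brayer []
13.75 [ 596.55 -198.08  270.56] spare [  57.12 -414.48] full [ 97.23 -52.51] Ftool [-0.79 -1.69 -0.5 ] R yaw -3.0690128522845233
```

View pics/w6.png

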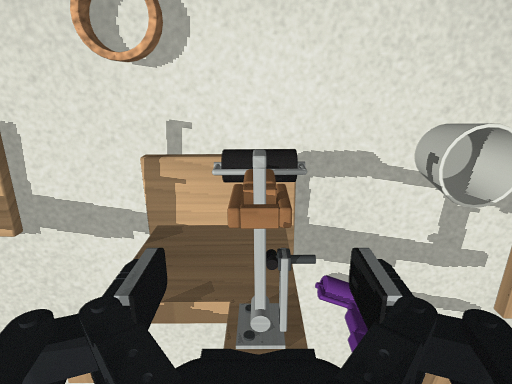

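Run:
```python
from h import *
np.set_printoptions(precision=1,suppress=True)
L=[]
for n in (5,6):
    z=np.load(f"k{n}.npz");L.append((z["f"],z["cx"],z["cy"],z["R"],z["t"]))
for n,a,b in (("near edge",(327.5,212),(260,227)),("tip",(327.5,162),(259.5,153)),("hinge",(321,285),(261,322))):
    X,r=tri([(L[0],np.array(a)),(L[1],np.array(b))]);print(n,X,st(FU,X),r)
for u,v in ((228,227),(291,227),(260,227),(260,208)):
    X=atz(L[1],(u,v),213);print(X,st(FU,X))
rel((594,-197.5,184),.072+np.pi)
```

```text
near edge [ 588.8 -198.7  213.3] [ 89.4 -52.5] [array([0.1, 0.3]), array([-0.1, -0.4])]
tip [ 631.5 -195.1  201.2] [132.3 -52.1] [array([ 0.2, -1.1]), array([-0.2,  1.5])]
hinge [ 509.  -205.6  204.5] [  9.4 -53.7] [array([-0., -0.]), array([0., 0.])]
[ 586.9 -178.9  213. ] [ 89.  -32.7]
[ 589.8 -217.9  213. ] [ 89.1 -71.8]
[ 588.4 -198.7  213. ] [ 89.  -52.6]
[ 601.1 -197.8  213. ] [101.7 -52.5]
t=13.75 cm [-0.3 -0.1  8.7] w [ 0. -0.  0.] n 3.0
```

The gripper is centred on the handle (columns 228–291), and its top triangulates at 213 mm. Now I descend and grip.

Request:
{"op": "move_arm", "data": {"rows": [{"tx": -0.2,"ty": 0,"tz": 4,"wx": 0,"wy": 0,"wz": 0,"claw": 100},{"tx": -0.2,"ty": 0,"tz": 7.5,"wx": 0,"wy": 0,"wz": 0,"claw": 100},{"tx": -0.2,"ty": 0,"tz": 8.6,"wx": 0,"wy": 0,"wz": 0,"claw": 100},{"tx": -0.2,"ty": 0,"tz": 8.6,"wx": 0,"wy": 0,"wz": 0,"claw": 100},{"tx": -0.2,"ty": 0,"tz": 8.6,"wx": 0,"wy": 0,"wz": 0,"claw": 100}]}}

```text
time: 14.17
position: [593.4, -198.1, 182.3]
tcp_rot: [0.999, 0.036, 0.0, 0.0]
wrist_force: [0.3, -0.2, 0.4]
opening: 85.2
grip_force: 0.0
```

Request:
{"op": "move_arm", "data": {"force": 40, "rows": [{"tx": 0,"ty": 0,"tz": 0,"wx": 0,"wy": 0,"wz": 0,"claw": 60},{"tx": 0,"ty": 0,"tz": 0,"wx": 0,"wy": 0,"wz": 0,"claw": 55},{"tx": 0,"ty": 0,"tz": 0,"wx": 0,"wy": 0,"wz": 0,"claw": 50},{"tx": 0,"ty": 0,"tz": 0,"wx": 0,"wy": 0,"wz": 0,"claw": 45},{"tx": 0,"ty": 0,"tz": 0,"wx": 0,"wy": 0,"wz": 0,"claw": 40},{"tx": 0,"ty": 0,"tz": 0,"wx": 0,"wy": 0,"wz": 0,"claw": 30},{"tx": 0,"ty": 0,"tz": 0,"wx": 0,"wy": 0,"wz": 0,"claw": 30}]}}

```text
time: 14.75
position: [594.0, -198.3, 183.3]
tcp_rot: [0.999, 0.036, 0.001, 0.001]
wrist_force: [-0.9, 0.7, 6.6]
opening: 39.5
grip_force: 39.7
```

```bash
sed -i 's/FU=(495.8,-152.7/FU=(495.5,-155.0/' h.py; python3 f.py
```

```text
14.75 [ 593.96 -198.34  183.28] spare [  54.51 -414.57] full [ 95.08 -50.31] Ftool [-0.8  -0.78 -6.61] R yaw -3.0697803508229087
```

Request:
{"op": "move_arm", "data": {"rows": [{"tx": 0,"ty": 0,"tz": -0.7,"wx": 0,"wy": 0,"wz": 0,"claw": 30},{"tx": 0,"ty": 0,"tz": -1.4,"wx": 0,"wy": 0,"wz": 0,"claw": 30},{"tx": 0,"ty": 0,"tz": -1.4,"wx": 0,"wy": 0,"wz": 0,"claw": 30},{"tx": 0,"ty": 0,"tz": -1.4,"wx": 0,"wy": 0,"wz": 0,"claw": 30},{"tx": 0,"ty": 0,"tz": -1.4,"wx": 0,"wy": 0,"wz": 0,"claw": 30}]}}

```text
time: 15.17
position: [592.5, -197.9, 194.7]
tcp_rot: [0.999, 0.036, -0.0, -0.0]
wrist_force: [-0.1, -0.2, -3.3]
opening: 39.2
grip_force: 40.6
```

```bash
python3 f.py; python3 c.py 7
```

```text
15.17 [ 592.53 -197.88  194.74] spare [  53.12 -414.03] full [ 93.7  -49.75] Ftool [-0.06  0.18  3.26] R yaw -3.0698310566546065
15.17 [ 592.5 -197.9  194.7] 39.2032522047869 [-0.1 -0.2 -3.3] [-0.4  0.2  1.8 -0.   1.2  1.1]
spare_hinge []
spare_arm []
spare_stand []
brayer [(array([262.1, 275.2]), 0.95)]
```

Request:
{"op": "move_arm", "data": {"rows": [{"tx": 0,"ty": 0,"tz": -0.25,"wx": 0,"wy": 0,"wz": 0,"claw": 30},{"tx": 0,"ty": 0,"tz": -0.25,"wx": 0,"wy": 0,"wz": 0,"claw": 30},{"tx": 1,"ty": 0,"tz": -0.25,"wx": 0,"wy": 0,"wz": 0,"claw": 30},{"tx": 2,"ty": 0,"tz": -0.25,"wx": 0,"wy": 0,"wz": 0,"claw": 30},{"tx": 2.2,"ty": 0,"tz": -0.25,"wx": 0,"wy": 0,"wz": 0,"claw": 30},{"tx": 2.2,"ty": 0,"tz": -0.25,"wx": 0,"wy": 0,"wz": 0,"claw": 30}]}}

```text
time: 15.92
position: [616.2, -196.3, 197.8]
tcp_rot: [0.999, 0.036, 0.0, 0.0]
wrist_force: [-0.5, -0.3, -2.8]
opening: 39.5
grip_force: 40.6
```

```bash
python3 f.py
```

```text
15.92 [ 616.16 -196.34  197.79] spare [  76.8  -413.97] full [117.37 -49.91] Ftool [-0.56  0.3   2.8 ] R yaw -3.0691643946886544
```

Request:
{"op": "move_arm", "data": {"rows": [{"tx": 1,"ty": 0,"tz": 0,"wx": 0,"wy": 0,"wz": 0,"claw": 30},{"tx": 2,"ty": 0,"tz": 0,"wx": 0,"wy": 0,"wz": 0,"claw": 30},{"tx": 3,"ty": 0,"tz": 0,"wx": 0,"wy": 0,"wz": 0,"claw": 30},{"tx": 3.5,"ty": 0,"tz": 0,"wx": 0,"wy": 0,"wz": 0,"claw": 30},{"tx": 4,"ty": 0,"tz": 0,"wx": 0,"wy": 0,"wz": 0,"claw": 30},{"tx": 4.5,"ty": 0,"tz": 0,"wx": 0,"wy": 0,"wz": 0,"claw": 30},{"tx": 5,"ty": 0,"tz": 0,"wx": 0,"wy": 0,"wz": 0,"claw": 30},{"tx": 5,"ty": 0,"tz": 0,"wx": 0,"wy": 0,"wz": 0,"claw": 30}]}}

```text
time: 16.58
position: [665.7, -192.7, 197.7]
tcp_rot: [0.999, 0.036, 0.0, 0.0]
wrist_force: [0.0, 0.5, -2.7]
opening: 39.3
grip_force: 40.7
```

```bash
python3 f.py; python3 c.py 8 | tail -1
```

```text
16.58 [ 665.66 -192.73  197.72] spare [ 126.43 -413.49] full [167.   -49.87] Ftool [ 0.07 -0.5   2.68] R yaw -3.069520146751398
brayer [(array([260. , 275.3]), 0.6)]
```

View pics/w8.png

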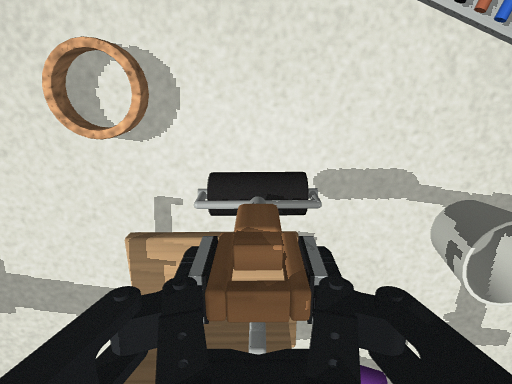

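The roller is held clear of the hook's tip, with its hole open at (260,270). I carry it toward the spare hook.

```bash
python3 -c "
from h import *
rel((690,80,225),-0.01+np.pi)"
```

```text
t=16.83 cm [  4.51 -27.04  -2.72] w [-0.     0.     0.082] n 7.0
```

Request:
{"op": "move_arm", "data": {"rows": [{"tx": 1,"ty": 0,"tz": -1.5,"wx": 0,"wy": 0,"wz": 0,"claw": 30},{"tx": 2,"ty": 0,"tz": -2.7,"wx": 0,"wy": 0,"wz": 0,"claw": 30},{"tx": 2,"ty": -2,"tz": -2.7,"wx": 0,"wy": 0,"wz": 0,"claw": 30},{"tx": 2.3,"ty": -5,"tz": -2.7,"wx": 0,"wy": 0,"wz": 0.01,"claw": 30},{"tx": 2.6,"ty": -8,"tz": -2.7,"wx": 0,"wy": 0,"wz": 0.02,"claw": 30},{"tx": 3,"ty": -11.5,"tz": -2.7,"wx": 0,"wy": 0,"wz": 0.03,"claw": 30},{"tx": 3.3,"ty": -15,"tz": -2.7,"wx": 0,"wy": 0,"wz": 0.05,"claw": 30},{"tx": 3.6,"ty": -18.5,"tz": -2.7,"wx": 0,"wy": 0,"wz": 0.06,"claw": 30},{"tx": 4,"ty": -22,"tz": -2.7,"wx": 0,"wy": 0,"wz": 0.07,"claw": 30},{"tx": 4.3,"ty": -25,"tz": -2.7,"wx": 0,"wy": 0,"wz": 0.08,"claw": 30},{"tx": 4.5,"ty": -27,"tz": -2.7,"wx": 0,"wy": 0,"wz": 0.082,"claw": 30},{"tx": 4.5,"ty": -27,"tz": -2.7,"wx": 0,"wy": 0,"wz": 0.082,"claw": 30}]}}

```text
time: 17.83
position: [689.8, 84.5, 224.9]
tcp_rot: [1.0, -0.003, 0.0, -0.001]
wrist_force: [-0.3, 0.7, -2.6]
opening: 39.7
grip_force: 41.7
```

Request:
{"op": "move_arm", "data": {"rows": [{"tx": 0,"ty": 0,"tz": 0,"wx": 0,"wy": 0,"wz": 0,"claw": 30},{"tx": 0,"ty": 0,"tz": 0,"wx": 0,"wy": 0,"wz": 0,"claw": 30},{"tx": 0,"ty": 0,"tz": 0,"wx": 0,"wy": 0,"wz": 0,"claw": 30}]}}

```text
time: 18.08
position: [690.2, 78.4, 224.8]
tcp_rot: [1.0, -0.006, -0.0, 0.0]
wrist_force: [-0.4, 0.1, -3.1]
opening: 39.7
grip_force: 41.8
```

```bash
python3 c.py 9; python3 f.py
python3 - <<'E'
from h import *
z=np.load("k9.npz");K=z["f"],z["cx"],z["cy"],z["R"],z["t"]
print(proj(K,w(SP,(14,-50,205))).round(1),proj(K,(650,162,215)).round(1))
E
```

```text
18.08 [690.2  78.4 224.8] 39.69041703285118 [-0.4  0.1 -3.1] [ 0.1  0.3  1.6 -0.   1.2  1.7]
spare_hinge [(array([260.7, 272.2]), 0.65)]
spare_arm []
spare_stand [(array([154.1, 290.8]), 0.69)]
brayer [(array([258.7, 277.8]), 0.92)]
18.33 [690.31  78.68 224.8 ] spare [ 168.11 -144.17] full [211.11 219.06] Ftool [-0.35  0.47  3.12] R yaw 3.1300924437019026
[135.1 457.5] [100.9 323.3]
```

View pics/w9.png

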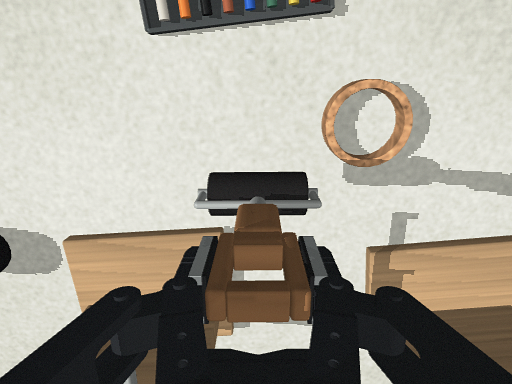

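The view shows only the roller and the two stands' feet; the spare bar is hidden behind the gripper. I'll raise and back off, then trace it numerically.

Request:
{"op": "move_arm", "data": {"rows": [{"tx": 0,"ty": 0,"tz": -4,"wx": 0,"wy": 0,"wz": 0,"claw": 30},{"tx": -1,"ty": 0.5,"tz": -8,"wx": 0,"wy": 0,"wz": 0,"claw": 30},{"tx": -2.5,"ty": 1,"tz": -11,"wx": 0,"wy": 0,"wz": 0,"claw": 30},{"tx": -4,"ty": 1.5,"tz": -13,"wx": 0,"wy": 0,"wz": 0,"claw": 30},{"tx": -4,"ty": 1.5,"tz": -13,"wx": 0,"wy": 0,"wz": 0,"claw": 30},{"tx": -4,"ty": 1.5,"tz": -13,"wx": 0,"wy": 0,"wz": 0,"claw": 30},{"tx": -4,"ty": 1.5,"tz": -13,"wx": 0,"wy": 0,"wz": 0,"claw": 30}]}}

```text
time: 18.92
position: [649.9, 64.9, 353.5]
tcp_rot: [1.0, -0.005, -0.001, -0.0]
wrist_force: [-0.2, 1.0, -3.1]
opening: 39.5
grip_force: 42.0
```

```bash
cat > g.py <<'E'
from h import *
np.set_printoptions(precision=1,suppress=True)
for n in ("wrist","top"):
    s,im=shot(n);K=cal(n,s);cv2.imwrite(f"pics/g_{n}.png",im[:,:,::-1]);print(n,np.array(s["position"]))
    print("pred hinge,tip",proj(K,w(SP,(14,-50,205))),proj(K,(650,162,215)))
    for r in arm.trace(n,"spare_arm")[:3]:
        v,u=np.nonzero(r["region"]);print(round(r["p"],2),len(u),"box",np.array(r["box"]))
        if len(u)<20: continue
        for a in np.unique(v)[::max(1,len(np.unique(v))//14)]:
            m=u[v==a]; X=atz(K,(m.mean(),a),205 if a>v.min()+4 else 212); print("  row",a,m.min(),m.max(),X[:2],st(SP,X))
    print([(np.array(q["point"]),round(q["p"],2)) for q in arm.landmark_of(n,"spare_arm")[:3]])
E
python3 g.py
```

```text
wrist [649.9  64.9 353.5]
pred hinge,tip [162.9 290.1] [146.9 181.1]
0.68 1062 box [156.4 231.5  20.3 111.2]
  row 176 153 155 [653.7 156.3] [136.5 -64.4]
  row 183 146 158 [645.1 161.2] [128.2 -59. ]
  row 190 149 159 [638.4 160.1] [121.4 -59.6]
  row 197 150 160 [631.6 159.9] [114.6 -59.4]
  row 204 152 161 [624.7 159.3] [107.7 -59.6]
  row 211 153 162 [617.6 159.1] [100.7 -59.3]
  row 218 153 162 [610.5 159.9] [ 93.6 -58.1]
  row 225 153 163 [603.3 160.2] [ 86.4 -57.3]
  row 232 154 164 [595.9 160. ] [ 79.1 -57. ]
  row 239 155 164 [588.5 160.3] [ 71.6 -56.3]
  row 246 156 164 [580.9 160.6] [ 64.1 -55.5]
  row 253 158 162 [573.3 161.4] [ 56.5 -54.2]
  row 260 159 167 [565.4 159.3] [ 48.6 -55.9]
  row 267 159 167 [557.5 160.1] [ 40.7 -54.5]
  row 274 159 168 [549.5 160.4] [ 32.7 -53.7]
  row 281 160 165 [541.3 162.3] [ 24.7 -51.4]
[(array([162.4, 287.2]), 0.89)]
top [649.6  65.1 351.7]
pred hinge,tip [202.4 209.3] [201.7 171.2]
0.75 1482 box [188.6 217.2  64.4  45.6]
  row 194 210 218 [576.9 125. ] [ 57.9 -90.8]
  row 197 177 220 [568.9 177.3] [ 53.2 -38.1]
  row 200 168 220 [560.7 195.4] [ 46.2 -19.6]
  row 203 167 220 [551.4 198.5] [ 37.  -15.8]
  row 206 167 196 [542.7 228.2] [30.2 14.4]
  row 209 168 196 [533.2 226.7] [20.7 13.5]
  row 212 168 196 [523.8 226.8] [11.2 14.2]
  row 215 167 196 [514.4 228.5] [ 2.  16.4]
  row 218 160 197 [505.2 238. ] [-6.6 26.4]
  row 221 160 197 [495.8 238. ] [-15.9  27.1]
  row 224 160 198 [486.4 236.6] [-25.4  26.2]
  row 227 168 199 [476.7 222.6] [-36.   12.9]
  row 230 169 199 [467.3 221.1] [-45.5  12. ]
  row 233 169 202 [457.8 216.6] [-55.3   8.1]
  row 236 169 204 [448.4 213.5] [-64.8   5.7]
[]
```

```bash
python3 -c "
from h import *
rel((690,160,198),np.pi)"
```

```text
t=19.22 cm [ 3.96 -9.52 15.46] w [ 0.     0.003 -0.01 ] n 5.0
```

Request:
{"op": "move_arm", "data": {"rows": [{"tx": 3,"ty": 0,"tz": 0,"wx": 0,"wy": 0,"wz": 0,"claw": 30},{"tx": 4,"ty": -3,"tz": 2,"wx": 0,"wy": 0,"wz": -0.01,"claw": 30},{"tx": 4,"ty": -6,"tz": 5,"wx": 0,"wy": 0,"wz": -0.01,"claw": 30},{"tx": 4,"ty": -8.5,"tz": 8,"wx": 0,"wy": 0,"wz": -0.01,"claw": 30},{"tx": 4,"ty": -9.5,"tz": 11.5,"wx": 0,"wy": 0,"wz": -0.01,"claw": 30},{"tx": 4,"ty": -9.5,"tz": 14,"wx": 0,"wy": 0,"wz": -0.01,"claw": 30},{"tx": 4,"ty": -9.5,"tz": 15.4,"wx": 0,"wy": 0,"wz": -0.01,"claw": 30},{"tx": 4,"ty": -9.5,"tz": 15.4,"wx": 0,"wy": 0,"wz": -0.01,"claw": 30},{"tx": 4,"ty": -9.5,"tz": 15.4,"wx": 0,"wy": 0,"wz": -0.01,"claw": 30},{"tx": 4,"ty": -9.5,"tz": 15.4,"wx": 0,"wy": 0,"wz": -0.01,"claw": 30}]}}

```text
time: 20.05
position: [692.7, 159.4, 203.3]
tcp_rot: [1.0, -0.0, 0.002, -0.0]
wrist_force: [0.8, -0.7, -2.2]
opening: 39.2
grip_force: 42.2
```

```bash
python3 f.py; python3 -c "
from h import *
rel((690,160,198),np.pi)"
```

```text
20.05 [692.68 159.38 203.27] spare [175.56 -63.78] full [219.28 299.38] Ftool [0.76 0.75 2.16] R yaw 3.1406229038556654
t=20.05 cm [-0.27 -0.06  0.53] w [-0.001 -0.004 -0.001] n 1.0
```

Request:
{"op": "move_arm", "data": {"rows": [{"tx": 0,"ty": 0,"tz": 0,"wx": 0,"wy": 0,"wz": 0,"claw": 30},{"tx": 0,"ty": 0,"tz": 0,"wx": 0,"wy": 0,"wz": 0,"claw": 30},{"tx": 0,"ty": 0,"tz": 0,"wx": 0,"wy": 0,"wz": 0,"claw": 30}]}}

```text
time: 20.3
position: [692.2, 159.5, 203.1]
tcp_rot: [1.0, -0.0, 0.002, -0.0]
wrist_force: [-0.7, -0.6, -2.2]
opening: 39.4
grip_force: 42.2
```

Request:
{"op": "move_arm", "data": {"rows": [{"tx": 0,"ty": 0,"tz": 0.5,"wx": 0,"wy": 0,"wz": 0,"claw": 30},{"tx": -1,"ty": 0,"tz": 0.5,"wx": 0,"wy": 0,"wz": 0,"claw": 30},{"tx": -2,"ty": 0,"tz": 0.5,"wx": 0,"wy": 0,"wz": 0,"claw": 30},{"tx": -2.8,"ty": 0,"tz": 0.5,"wx": 0,"wy": 0,"wz": 0,"claw": 30},{"tx": -2.8,"ty": 0,"tz": 0.5,"wx": 0,"wy": 0,"wz": 0,"claw": 30},{"tx": -2.8,"ty": 0,"tz": 0.5,"wx": 0,"wy": 0,"wz": 0,"claw": 30}]}}

```text
time: 20.8
position: [662.3, 159.8, 196.0]
tcp_rot: [1.0, 0.0, 0.0, 0.0]
wrist_force: [0.4, -0.6, -2.4]
opening: 39.2
grip_force: 42.2
```

Request:
{"op": "move_arm", "data": {"rows": [{"tx": 0,"ty": 0,"tz": -0.2,"wx": 0,"wy": 0,"wz": 0,"claw": 30},{"tx": -0.5,"ty": 0,"tz": -0.2,"wx": 0,"wy": 0,"wz": 0,"claw": 30},{"tx": -1,"ty": 0,"tz": -0.2,"wx": 0,"wy": 0,"wz": 0,"claw": 30},{"tx": -1.5,"ty": 0,"tz": -0.2,"wx": 0,"wy": 0,"wz": 0,"claw": 30},{"tx": -2,"ty": 0,"tz": -0.2,"wx": 0,"wy": 0,"wz": 0,"claw": 30},{"tx": -2,"ty": 0,"tz": -0.2,"wx": 0,"wy": 0,"wz": 0,"claw": 30}]}}

```text
time: 21.3
position: [641.8, 159.7, 197.6]
tcp_rot: [1.0, -0.0, -0.001, 0.0]
wrist_force: [0.5, 0.2, -3.9]
opening: 39.8
grip_force: 42.2
```

Hole has passed over the tip with no contact force. Continue to about 80 mm from the hinge.

Request:
{"op": "move_arm", "data": {"rows": [{"tx": -1,"ty": 0,"tz": 0,"wx": 0,"wy": 0,"wz": 0,"claw": 30},{"tx": -2,"ty": 0,"tz": 0,"wx": 0,"wy": 0,"wz": 0,"claw": 30},{"tx": -3,"ty": 0,"tz": 0,"wx": 0,"wy": 0,"wz": 0,"claw": 30},{"tx": -3.3,"ty": 0,"tz": 0,"wx": 0,"wy": 0,"wz": 0,"claw": 30},{"tx": -3.3,"ty": 0,"tz": 0,"wx": 0,"wy": 0,"wz": 0,"claw": 30},{"tx": -3.3,"ty": 0,"tz": 0.4,"wx": 0,"wy": 0,"wz": 0,"claw": 30},{"tx": -3.3,"ty": 0,"tz": 0.8,"wx": 0,"wy": 0,"wz": 0,"claw": 30},{"tx": -3.3,"ty": 0,"tz": 1.1,"wx": 0,"wy": 0,"wz": 0,"claw": 30},{"tx": -3.3,"ty": 0,"tz": 1.1,"wx": 0,"wy": 0,"wz": 0,"claw": 30},{"tx": -3.3,"ty": 0,"tz": 1.1,"wx": 0,"wy": 0,"wz": 0,"claw": 30}]}}

```text
time: 22.13
position: [609.9, 159.6, 186.0]
tcp_rot: [1.0, -0.0, -0.001, 0.0]
wrist_force: [0.0, -0.0, -2.6]
opening: 39.9
grip_force: 42.2
```

Request:
{"op": "move_arm", "data": {"rows": [{"tx": 0,"ty": 0,"tz": 0.1,"wx": 0,"wy": 0,"wz": 0,"claw": 30},{"tx": 0,"ty": 0,"tz": 0.2,"wx": 0,"wy": 0,"wz": 0,"claw": 30},{"tx": 0,"ty": 0,"tz": 0.2,"wx": 0,"wy": 0,"wz": 0,"claw": 30}]}}

```text
time: 22.38
position: [610.1, 159.7, 184.6]
tcp_rot: [1.0, -0.0, -0.0, 0.0]
wrist_force: [0.1, -1.2, -2.7]
opening: 39.3
grip_force: 42.2
```

Request:
{"op": "move_arm", "data": {"rows": [{"tx": 0,"ty": 0,"tz": 0.1,"wx": 0,"wy": 0,"wz": 0,"claw": 30},{"tx": 0,"ty": 0,"tz": 0.2,"wx": 0,"wy": 0,"wz": 0,"claw": 30},{"tx": 0,"ty": 0,"tz": 0.2,"wx": 0,"wy": 0,"wz": 0,"claw": 30}]}}

```text
time: 22.63
position: [610.3, 159.7, 183.5]
tcp_rot: [1.0, -0.0, 0.0, -0.0]
wrist_force: [-1.3, -0.3, 0.0]
opening: 39.3
grip_force: 42.7
```

Request:
{"op": "move_arm", "data": {"rows": [{"tx": 0,"ty": 0,"tz": 0,"wx": 0,"wy": 0,"wz": 0,"claw": 50},{"tx": 0,"ty": 0,"tz": 0,"wx": 0,"wy": 0,"wz": 0,"claw": 55},{"tx": 0,"ty": 0,"tz": 0,"wx": 0,"wy": 0,"wz": 0,"claw": 65},{"tx": 0,"ty": 0,"tz": 0,"wx": 0,"wy": 0,"wz": 0,"claw": 80},{"tx": 0,"ty": 0,"tz": 0,"wx": 0,"wy": 0,"wz": 0,"claw": 95},{"tx": 0,"ty": 0,"tz": 0,"wx": 0,"wy": 0,"wz": 0,"claw": 95},{"tx": 0,"ty": 0,"tz": 0,"wx": 0,"wy": 0,"wz": 0,"claw": 95},{"tx": 0,"ty": 0,"tz": 0,"wx": 0,"wy": 0,"wz": 0,"claw": 95}]}}

```text
time: 23.3
position: [610.1, 159.7, 182.8]
tcp_rot: [1.0, -0.0, -0.0, 0.0]
wrist_force: [-0.2, 0.1, 0.2]
opening: 81.4
grip_force: 0.0
```

Request:
{"op": "move_arm", "data": {"rows": [{"tx": 0,"ty": 0,"tz": -3,"wx": 0,"wy": 0,"wz": 0,"claw": 95},{"tx": 0,"ty": 0,"tz": -7,"wx": 0,"wy": 0,"wz": 0,"claw": 95},{"tx": 0,"ty": 0,"tz": -11,"wx": 0,"wy": 0,"wz": 0,"claw": 95},{"tx": 0,"ty": 0,"tz": -15,"wx": 0,"wy": 0,"wz": 0,"claw": 95},{"tx": 0,"ty": 0,"tz": -15,"wx": 0,"wy": 0,"wz": 0,"claw": 95},{"tx": 0,"ty": 0,"tz": -15,"wx": 0,"wy": 0,"wz": 0,"claw": 95},{"tx": 0,"ty": 0,"tz": -15,"wx": 0,"wy": 0,"wz": 0,"claw": 95}]}}

```text
time: 23.88
position: [610.0, 159.7, 332.8]
tcp_rot: [1.0, -0.0, 0.0, -0.0]
wrist_force: [-0.6, 0.1, -0.7]
opening: 81.1
grip_force: 0.0
```

Run:
```python
from h import *
np.set_printoptions(precision=1,suppress=True)
s,im=shot("wrist");K=cal("wrist",s);print(s["time"],np.array(s["position"]),np.array(s["wrist_force"]))
print("pred",proj(K,(610,160,191)),proj(K,(650,160,215)),proj(K,(610,160,79)))
for r in arm.landmark_of("wrist","brayer")[:2]: print(r["p"],r["point"],atz(K,r["point"],191))
for r in arm.trace("wrist","brayer")[:2]: print(r["p"],r["box"])
for r in arm.trace("wrist","spare_arm")[:2]:
    v,u=np.nonzero(r["region"]);print(r["p"],r["box"])
    for a in np.unique(v)[::10]: X=atz(K,(u[v==a].mean(),a),205);print(a,X[:2])
# plan: push on full bar
for th in (1.57,): rel(w(FU,(100,-50-40,300)),np.pi/2*0+FU[2]+np.pi)
```

```text
23.8833 [610.  159.7 332.8] [-0.6  0.1 -0.7]
pred [257.2 179.2] [257.2 138.4] [257.3 153.5]
0.86 [261.7, 177.7] [611.4 156.  191. ]
0.9 [258.2, 167.1, 73.3, 52.6]
0.82 [254.7, 197.9, 7.6, 124.9]
136 [650.3 161.4]
146 [642.2 161.4]
156 [633.9 161.4]
166 [625.5 161.4]
195 [600.1 161.9]
205 [590.9 161.9]
215 [581.6 161.5]
225 [572.1 161.5]
235 [562.4 161.9]
245 [552.4 162. ]
255 [542.3 162. ]
t=24.08 cm [-0.7 39.7  3.1] w [ 0.   0.  -0.1] n 10.0
```

Run:
```python
from h import *
X=w(FU,(109,-90,300));print(X)
rel(X,-np.pi/2+FU[2])
```

```text
[ 610.69199676 -236.92559967  300.        ]
t=24.08 cm [ 0.18 39.64  3.05] w [-0.003  0.004 -1.643] n 14.0
```

Request:
{"op": "move_arm", "data": {"rows": [{"tx": 0,"ty": 2,"tz": 0,"wx": 0,"wy": 0,"wz": -0.12,"claw": 50},{"tx": 0,"ty": 5,"tz": 0,"wx": 0,"wy": 0,"wz": -0.24,"claw": 0},{"tx": 0,"ty": 8,"tz": 0,"wx": 0,"wy": 0,"wz": -0.36,"claw": 0},{"tx": 0,"ty": 11,"tz": 0,"wx": 0,"wy": 0,"wz": -0.48,"claw": 0},{"tx": 0,"ty": 14.5,"tz": 0,"wx": 0,"wy": 0,"wz": -0.6,"claw": 0},{"tx": 0,"ty": 18,"tz": 0,"wx": 0,"wy": 0,"wz": -0.72,"claw": 0},{"tx": 0,"ty": 21.5,"tz": 0,"wx": 0,"wy": 0,"wz": -0.84,"claw": 0},{"tx": 0,"ty": 25,"tz": 0,"wx": 0,"wy": 0,"wz": -0.96,"claw": 0},{"tx": 0,"ty": 28.5,"tz": 0,"wx": 0,"wy": 0,"wz": -1.08,"claw": 0},{"tx": 0,"ty": 32,"tz": 0,"wx": 0,"wy": 0,"wz": -1.2,"claw": 0},{"tx": 0.1,"ty": 36,"tz": 0,"wx": 0,"wy": 0,"wz": -1.32,"claw": 0},{"tx": 0.2,"ty": 39.6,"tz": 0,"wx": 0,"wy": 0,"wz": -1.44,"claw": 0}]}}

```text
time: 25.08
position: [611.1, -238.2, 331.0]
tcp_rot: [0.75, 0.661, -0.001, -0.001]
wrist_force: [0.4, 0.5, 0.7]
opening: 0.2
grip_force: 0.0
```

Request:
{"op": "move_arm", "data": {"rows": [{"tx": 0,"ty": 0,"tz": 0,"wx": 0,"wy": 0,"wz": -0.12,"claw": 0},{"tx": 0,"ty": 0,"tz": 0,"wx": 0,"wy": 0,"wz": -0.203,"claw": 0},{"tx": 0,"ty": 0,"tz": 3,"wx": 0,"wy": 0,"wz": -0.203,"claw": 0},{"tx": 0,"ty": 0,"tz": 3,"wx": 0,"wy": 0,"wz": -0.203,"claw": 0},{"tx": 0,"ty": 0,"tz": 3,"wx": 0,"wy": 0,"wz": -0.203,"claw": 0},{"tx": 0,"ty": 0,"tz": 3,"wx": 0,"wy": 0,"wz": -0.203,"claw": 0}]}}

```text
time: 25.58
position: [611.6, -236.0, 302.0]
tcp_rot: [0.681, 0.732, -0.0, -0.001]
wrist_force: [-0.6, -0.4, -0.4]
opening: -0.1
grip_force: 0.0
```

```bash
sed -n 1,20p g.py | sed 's/("wrist","top")/("wrist",)/; s/trace(n,"spare_arm")/trace(n,"full_arm")/; s/st(SP/st(FU/; s/w(SP/w(FU/; s/(650,162,215)/w(FU,(134,-50,215))/' > g2.py; python3 g2.py; python3 f.py
python3 - <<'E'
from h import *
rel(w(FU,(109,-90,197)),-np.pi/2+FU[2])
for th in np.append(np.arange(1.571,.11,-.12),.1):
    s=95;c=np.array([14+s*np.sin(th)+15*np.cos(th),-50+s*np.cos(th)-15*np.sin(th)])
    print("ty",round((c[0]-109)/10,2),"tx",round((c[1]+90)/10,2),"wz",round(th-1.571,2))
E
```

```text
wrist [ 611.6 -236.   302. ]
pred hinge,tip [123.7 144.3] [293.  147.1]
0.62 2168 box [213.8 143.2 158.3  11.7]
  row 136 183 275 [ 602.3 -190.3] [104.  -42.9]
  row 137 141 291 [ 589.4 -191.9] [ 91.  -43.6]
  row 138 136 292 [ 578.2 -193.4] [ 79.8 -44.3]
  row 139 135 293 [ 578.3 -194.1] [ 79.7 -45. ]
  row 140 134 293 [ 577.9 -194.8] [ 79.4 -45.7]
  row 141 134 294 [ 577.4 -196.7] [ 78.7 -47.5]
  row 142 135 294 [ 577.8 -197.4] [ 79.  -48.2]
  row 143 135 294 [ 577.8 -198.1] [ 79. -49.]
  row 144 135 294 [ 577.8 -198.9] [ 79.  -49.7]
  row 145 135 294 [ 577.9 -199.6] [ 78.9 -50.4]
  row 146 136 294 [ 578.2 -200.3] [ 79.3 -51.1]
  row 147 136 294 [ 578.3 -201. ] [ 79.2 -51.8]
  row 148 136 294 [ 578.3 -201.7] [ 79.2 -52.6]
  row 149 136 294 [ 578.3 -202.4] [ 79.2 -53.3]
  row 150 137 293 [ 578.  -203.2] [ 78.9 -54. ]
  row 151 283 292 [ 630.4 -200.1] [131.3 -54.7]
[]
25.73 [ 612.57 -236.22  304.1 ] spare [  70.71 -453.55] full [110.93 -89.43] Ftool [-0.1  -0.73  0.16] R yaw -1.4984313306523531
t=25.73 cm [-0.05 -0.21 10.71] w [0.002 0.001 0.   ] n 3.0
ty -0.0 tx 2.5 wz 0.0
ty 0.11 tx 3.65 wz -0.12
ty 0.08 tx 4.8 wz -0.24
ty -0.08 tx 5.94 wz -0.36
ty -0.38 tx 7.05 wz -0.48
ty -0.81 tx 8.12 wz -0.6
ty -1.37 tx 9.13 wz -0.72
ty -2.04 tx 10.07 wz -0.84
ty -2.82 tx 10.92 wz -0.96
ty -3.7 tx 11.67 wz -1.08
ty -4.66 tx 12.31 wz -1.2
ty -5.69 tx 12.83 wz -1.32
ty -6.77 tx 13.22 wz -1.44
ty -7.06 tx 13.3 wz -1.47
```

Request:
{"op": "move_arm", "data": {"rows": [{"tx": 0,"ty": -0.2,"tz": 4,"wx": 0,"wy": 0,"wz": 0,"claw": 0},{"tx": 0,"ty": -0.2,"tz": 8,"wx": 0,"wy": 0,"wz": 0,"claw": 0},{"tx": 0,"ty": -0.2,"tz": 10.7,"wx": 0,"wy": 0,"wz": 0,"claw": 0},{"tx": 0,"ty": -0.2,"tz": 10.7,"wx": 0,"wy": 0,"wz": 0,"claw": 0},{"tx": 0,"ty": -0.2,"tz": 10.7,"wx": 0,"wy": 0,"wz": 0,"claw": 0},{"tx": 0,"ty": -0.2,"tz": 10.7,"wx": 0,"wy": 0,"wz": 0,"claw": 0}]}}

```text
time: 26.23
position: [611.5, -237.0, 198.5]
tcp_rot: [0.681, 0.732, 0.001, 0.002]
wrist_force: [0.5, -0.5, 1.0]
opening: 0.1
grip_force: 0.0
```

```bash
python3 f.py
```

```text
26.23 [ 611.53 -236.96  198.55] spare [  69.62 -454.23] full [109.83 -90.1 ] Ftool [-0.5   0.45 -0.98] R yaw -1.4986187026553013
```

Request:
{"op": "move_arm", "data": {"rows": [{"tx": 2,"ty": 0,"tz": 0,"wx": 0,"wy": 0,"wz": 0,"claw": 0},{"tx": 3.65,"ty": 0,"tz": 0,"wx": 0,"wy": 0,"wz": -0.12,"claw": 0},{"tx": 4.8,"ty": 0,"tz": 0,"wx": 0,"wy": 0,"wz": -0.24,"claw": 0},{"tx": 5.95,"ty": -0.15,"tz": 0,"wx": 0,"wy": 0,"wz": -0.36,"claw": 0},{"tx": 7.05,"ty": -0.45,"tz": 0,"wx": 0,"wy": 0,"wz": -0.48,"claw": 0},{"tx": 8.1,"ty": -0.9,"tz": 0,"wx": 0,"wy": 0,"wz": -0.6,"claw": 0},{"tx": 9.15,"ty": -1.45,"tz": 0,"wx": 0,"wy": 0,"wz": -0.72,"claw": 0},{"tx": 10.1,"ty": -2.1,"tz": 0,"wx": 0,"wy": 0,"wz": -0.84,"claw": 0},{"tx": 10.9,"ty": -2.9,"tz": 0,"wx": 0,"wy": 0,"wz": -0.96,"claw": 0},{"tx": 11.65,"ty": -3.8,"tz": 0,"wx": 0,"wy": 0,"wz": -1.08,"claw": 0},{"tx": 12.3,"ty": -4.75,"tz": 0,"wx": 0,"wy": 0,"wz": -1.2,"claw": 0},{"tx": 12.3,"ty": -4.75,"tz": 0,"wx": 0,"wy": 0,"wz": -1.2,"claw": 0}]}}

```text
time: 27.23
position: [555.1, -117.0, 200.0]
tcp_rot: [0.147, 0.989, -0.0, 0.003]
wrist_force: [0.1, 0.7, 0.9]
opening: 0.0
grip_force: 0.0
```

Request:
{"op": "move_arm", "data": {"rows": [{"tx": 0,"ty": 0,"tz": 0,"wx": 0,"wy": 0,"wz": 0,"claw": 0},{"tx": 0,"ty": 0,"tz": 0,"wx": 0,"wy": 0,"wz": 0,"claw": 0}]}}

```text
time: 27.4
position: [555.4, -117.6, 198.2]
tcp_rot: [0.15, 0.989, -0.0, 0.002]
wrist_force: [0.0, 0.0, -0.2]
opening: 0.2
grip_force: 0.0
```

```bash
python3 f.py
```

```text
27.4 [ 555.38 -117.64  198.17] spare [  21.09 -331.61] full [62.41 32.96] Ftool [-0.02  0.04  0.19] R yaw -0.30172660526491313
```

Request:
{"op": "move_arm", "data": {"rows": [{"tx": 0.6,"ty": 0.06,"tz": 0,"wx": 0,"wy": 0,"wz": -0.06,"claw": 0},{"tx": 1.15,"ty": 0.1,"tz": 0,"wx": 0,"wy": 0,"wz": -0.12,"claw": 0},{"tx": 1.7,"ty": 0.1,"tz": 0,"wx": 0,"wy": 0,"wz": -0.18,"claw": 0},{"tx": 2.2,"ty": 0.1,"tz": 0,"wx": 0,"wy": 0,"wz": -0.23,"claw": 0},{"tx": 2.4,"ty": 0.1,"tz": 0,"wx": 0,"wy": 0,"wz": -0.25,"claw": 0},{"tx": 2.4,"ty": 0.1,"tz": 0,"wx": 0,"wy": 0,"wz": -0.25,"claw": 0},{"tx": 2.4,"ty": 0.1,"tz": 0,"wx": 0,"wy": 0,"wz": -0.25,"claw": 0}]}}

```text
time: 27.98
position: [532.5, -109.7, 196.8]
tcp_rot: [0.026, 1.0, -0.0, 0.001]
wrist_force: [2.7, -0.7, 1.5]
opening: 0.4
grip_force: 1.4
```

Request:
{"op": "move_arm", "data": {"rows": [{"tx": 0.1,"ty": 0,"tz": 0,"wx": 0,"wy": 0,"wz": -0.01,"claw": 0},{"tx": 0.2,"ty": 0,"tz": 0,"wx": 0,"wy": 0,"wz": -0.02,"claw": 0},{"tx": 0.2,"ty": 0,"tz": 0,"wx": 0,"wy": 0,"wz": -0.02,"claw": 0}]}}

```text
time: 28.23
position: [529.3, -109.1, 195.8]
tcp_rot: [0.014, 1.0, 0.0, 0.0]
wrist_force: [3.4, -1.5, 2.5]
opening: -0.1
grip_force: 1.4
```

```bash
python3 f.py
```

```text
28.23 [ 529.28 -109.07  195.84] spare [  -4.42 -321.41] full [36.99 43.38] Ftool [-3.47 -1.4  -2.48] R yaw -0.028716379237614244
```

Request:
{"op": "move_arm", "data": {"rows": [{"tx": 0.1,"ty": 0,"tz": 0,"wx": 0,"wy": 0,"wz": -0.01,"claw": 0},{"tx": 0.15,"ty": 0,"tz": 0,"wx": 0,"wy": 0,"wz": -0.015,"claw": 0},{"tx": 0.15,"ty": 0,"tz": 0,"wx": 0,"wy": 0,"wz": -0.015,"claw": 0}]}}

```text
time: 28.48
position: [527.5, -108.9, 195.7]
tcp_rot: [0.007, 1.0, 0.0, -0.0]
wrist_force: [2.6, -0.2, 1.9]
opening: 0.3
grip_force: 1.3
```

Request:
{"op": "move_arm", "data": {"rows": [{"tx": 0.1,"ty": 0,"tz": 0,"wx": 0,"wy": 0,"wz": -0.01,"claw": 0},{"tx": 0.15,"ty": 0,"tz": 0,"wx": 0,"wy": 0,"wz": -0.015,"claw": 0},{"tx": 0.15,"ty": 0,"tz": 0,"wx": 0,"wy": 0,"wz": -0.015,"claw": 0}]}}

```text
time: 28.73
position: [525.9, -108.8, 195.7]
tcp_rot: [-0.001, 1.0, 0.0, -0.0]
wrist_force: [3.1, 1.3, 2.2]
opening: -0.1
grip_force: 1.2
```

Request:
{"op": "move_arm", "data": {"rows": [{"tx": 0.1,"ty": 0,"tz": 0,"wx": 0,"wy": 0,"wz": -0.01,"claw": 0},{"tx": 0.15,"ty": 0,"tz": 0,"wx": 0,"wy": 0,"wz": -0.015,"claw": 0},{"tx": 0.15,"ty": 0,"tz": 0,"wx": 0,"wy": 0,"wz": -0.015,"claw": 0}]}}

```text
time: 28.98
position: [524.3, -108.7, 195.6]
tcp_rot: [-0.008, 1.0, 0.0, -0.0]
wrist_force: [2.2, 1.7, 1.2]
opening: -0.1
grip_force: 1.3
```

Request:
{"op": "move_arm", "data": {"rows": [{"tx": 0.1,"ty": 0,"tz": 0,"wx": 0,"wy": 0,"wz": -0.01,"claw": 0},{"tx": 0.15,"ty": 0,"tz": 0,"wx": 0,"wy": 0,"wz": -0.015,"claw": 0},{"tx": 0.15,"ty": 0,"tz": 0,"wx": 0,"wy": 0,"wz": -0.015,"claw": 0}]}}

```text
time: 29.23
position: [523.8, -108.6, 195.7]
tcp_rot: [-0.016, 1.0, 0.0, 0.001]
wrist_force: [4.7, 3.4, -0.5]
opening: 0.2
grip_force: 2.7
```

Request:
{"op": "move_arm", "data": {"rows": [{"tx": 0.1,"ty": 0,"tz": 0,"wx": 0,"wy": 0,"wz": 0,"claw": 0},{"tx": 0.2,"ty": 0,"tz": 0,"wx": 0,"wy": 0,"wz": 0,"claw": 0},{"tx": 0.2,"ty": 0,"tz": 0,"wx": 0,"wy": 0,"wz": 0,"claw": 0},{"tx": 0.2,"ty": 0,"tz": 0,"wx": 0,"wy": 0,"wz": 0,"claw": 0}]}}

```text
time: 29.57
position: [523.6, -108.6, 195.8]
tcp_rot: [-0.016, 1.0, 0.0, 0.003]
wrist_force: [11.1, 2.9, -4.0]
opening: 0.1
grip_force: 5.5
```

Request:
{"op": "move_arm", "data": {"rows": [{"tx": 0.05,"ty": 0,"tz": 0,"wx": 0,"wy": 0,"wz": 0,"claw": 0},{"tx": 0.05,"ty": 0,"tz": 0,"wx": 0,"wy": 0,"wz": 0,"claw": 0},{"tx": 0.05,"ty": 0,"tz": 0,"wx": 0,"wy": 0,"wz": 0,"claw": 0},{"tx": 0.05,"ty": 0,"tz": 0,"wx": 0,"wy": 0,"wz": 0,"claw": 0},{"tx": 0.05,"ty": 0,"tz": 0,"wx": 0,"wy": 0,"wz": 0,"claw": 0},{"tx": 0.05,"ty": 0,"tz": 0,"wx": 0,"wy": 0,"wz": 0,"claw": 0},{"tx": 0.05,"ty": 0,"tz": 0,"wx": 0,"wy": 0,"wz": 0,"claw": 0},{"tx": 0.05,"ty": 0,"tz": 0,"wx": 0,"wy": 0,"wz": 0,"claw": 0}]}}

```text
time: 30.23
position: [523.6, -108.6, 195.9]
tcp_rot: [-0.016, 1.0, 0.0, 0.003]
wrist_force: [13.4, 3.3, -5.0]
opening: -0.0
grip_force: 6.2
```

Seated firmly. I retreat straight off the bar, lift, and check.

Request:
{"op": "move_arm", "data": {"rows": [{"tx": -2,"ty": 0,"tz": 0,"wx": 0,"wy": 0,"wz": 0,"claw": 0},{"tx": -3,"ty": 0,"tz": 0,"wx": 0,"wy": 0,"wz": 0,"claw": 0},{"tx": -3,"ty": 0,"tz": 0,"wx": 0,"wy": 0,"wz": 0,"claw": 0},{"tx": -3,"ty": 0,"tz": -4,"wx": 0,"wy": 0,"wz": 0,"claw": 0},{"tx": -3,"ty": 0,"tz": -8,"wx": 0,"wy": 0,"wz": 0,"claw": 0},{"tx": -3,"ty": 0,"tz": -12,"wx": 0,"wy": 0,"wz": 0,"claw": 0},{"tx": -3,"ty": 0,"tz": -15,"wx": 0,"wy": 0,"wz": 0,"claw": 0},{"tx": -3,"ty": 0,"tz": -15,"wx": 0,"wy": 0,"wz": 0,"claw": 0},{"tx": -3,"ty": 0,"tz": -15,"wx": 0,"wy": 0,"wz": 0,"claw": 0}]}}

```text
time: 30.98
position: [550.8, -108.7, 348.4]
tcp_rot: [-0.016, 1.0, -0.001, 0.002]
wrist_force: [-0.3, 0.5, -0.7]
opening: 0.3
grip_force: 0.0
```

Run:
```python
from h import *
np.set_printoptions(precision=1,suppress=True)
for n in ("side","top","wrist"):
    s,im=shot(n);K=cal(n,s)
    if n!="wrist":
        print(n,"brayer pred",proj(K,(611,160,191)),[(np.array(r["point"]),round(r["p"],2)) for r in arm.landmark_of(n,"brayer")])
        for l in ("tub","tape","ink_tin"):print(l,[np.array(r["point"]) for r in arm.landmark_of(n,l)[:1]])
    else:
        print("pred folded tip, hinge",proj(K,w(FU,(14,70,205))),proj(K,w(FU,(14,-50,205))))
        for r in arm.trace(n,"full_arm")[:2]:
            v,u=np.nonzero(r["region"]);print(r["p"],r["box"])
            for a in np.unique(u)[::12]: print(a,st(FU,atz(K,(a,v[u==a].mean()),205)))
print(np.array(s["position"]),s["wrist_force"],s["time"])
```

```text
side brayer pred [215.9 157.3] [(array([218.5, 157.8]), 0.9), (array([343. , 288.1]), 0.66)]
tub [array([393.2, 276.3])]
tape [array([287.2, 202.5])]
ink_tin [array([160.1, 187.5])]
top brayer pred [203.4 184.5] [(array([206.4, 182.3]), 0.56), (array([356.4, 247.2]), 0.54)]
tub [array([372.4, 186.6])]
tape [array([261.4, 158.3])]
ink_tin [array([138.4, 201.5])]
pred folded tip, hinge [287.8 128.4] [145.3 134.2]
0.9 [220.1, 132.7, 134.3, 10.7]
152 [ 12.4 -44.1]
164 [ 14.9 -34.3]
176 [ 14.9 -24.1]
188 [ 14.9 -14. ]
200 [15.3 -3.9]
212 [15.3  6.3]
224 [15.7 16.4]
236 [15.6 26.5]
248 [15.6 36.6]
260 [16.  46.7]
272 [16.4 56.7]
284 [16.8 66.8]
[ 550.3 -108.1  345. ] [-0.1 -0.7 -0.2] 31.4833
```

The full arm is folded flat (about 0.02 rad), the roller hangs on the spare hook, and the bystanders are in place. Handing in.

```bash
python3 -c "
from station import arm
print(arm.job_done())"
```

```text
the job is handed in; nothing more can be done
None
```

I handed the job in at about 31.5 s; the hand-in gave no verdict. By my last measurements, the spare hook is out on its stop, the roller hangs freely on it about 80 mm from the hinge, the emptied hook is folded flat at about 0.02 rad, and the tub, tape and ink tin are where they were.

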